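# Brush out the bore of a machined housing

## Task

Swing the red cover off the bore of the steel housing by pushing its upright black pin, take the brass bore brush from the blue rack and scrub the bore with three full strokes, each right down to the bottom and back up until more than half of the bristles are out. Then lower the brush back into its own empty socket of the rack, without dropping it, and swing the cover fully shut over the bore. Leave everything else on the bench where it is and do not strike the drive unit in the middle.

Things in the scene. Friction and masses are not known exactly. Their poses are not given: they have to be found in the camera images.
- brush: Bore brush upright in one of the three rack sockets (which one varies), 190 mm long, 0.08-0.15 kg. Origin: centre of the flat lower end (tip); z up the brush. Brass bristle head z 0-80 mm (35 mm over the bristles, firm core 26 mm), stem 8 mm thick, light wooden handle z 125-190: a square bar 22 x 22 mm, flats facing own x and y (up to 20 degrees from the rack's). Centre of mass z = 125 mm.
- housing: Fixed housing. Origin: centre of the underside, on the bore axis; z up. Base plate 150 x 100 x 15 mm; steel barrel 68 mm across with its rim at z = 110 mm; round blind bore 40 mm wide and 90 mm deep, floor at z = 20 mm. The cover's hinge post, 18 mm thick, stands 48 mm from the bore axis on the housing's +x side.
- bore_mouth (a point): Centre of the bore's mouth, on the rim; z up.
- bore_floor (a point): Centre of the bore's floor, 90 mm below the mouth; z up.
- cover (a joint): Angle of the red swing cover about its upright hinge: 0 rad = shut over the bore (stop), 1.7 = wide open (stop). Opens counter-clockwise seen from above. Light friction (about 0.5 N at the pin); stays where left. The bore is clear from about 1.1 rad; it is fully covered below 0.12 rad.
- cover_hinge (a point): On the hinge axis, at the top of the cover's hub (121 mm above the table). The cover: a flat arm 18 mm wide with a 52 mm disc, its top 119 mm above the table.
- cover_pin (a point): Top centre of the black upright push pin on the cover, 159 mm above the table; pin 12 mm thick, 40 mm tall, 80 mm from the hinge axis. When shut the pin lies 32 mm beyond the bore axis, on the side away from the hinge (housing's -x side).
- rack: Fixed rack: base plate 70 x 230 x 5 mm with three square blue sockets in a row along its own y, 80 mm apart; each 42 mm wide inside, 50 mm outside, walls' top at z = 90 mm, floor at z = 5 mm. Origin: centre of the underside.
- socket0 (a point): Centre of the floor of the socket at the rack's -y end.
- socket1 (a point): Centre of the floor of the middle socket.
- socket2 (a point): Centre of the floor of the socket at the rack's +y end.
- drive_unit: Fixed motor and gearbox, an obstacle between rack and housing: aluminium block on a 120 x 110 mm foot, with a round face 12 mm proud (a shaft end to 20 mm) on its -x side, 157 mm high, carrying an upright black motor 76 mm across up to z = 250 mm. Origin: centre of the underside.
- plug_gauge: Plug gauge (steel, blue handle) standing in another rack socket, 170 mm long, 32 mm thick. Origin: lower end. Leave it.
- drift: Copper drift with black handle standing in the third socket, 165 mm long, 28 mm thick. Origin: lower end. Leave it.
- wrench: Wrench lying flat, 170 mm long. Leave it.
- oil_bottle: White bottle with red cap, 48 mm across, 98 mm tall. Leave it.
- vise: Small steel vise, 135 x 60 x 57 mm. Leave it.
- spring_plunger: Spring plunger with red end lying flat, about 108 mm long, 26 mm thick. Leave it.
There are look-alikes about, which are no part of the job. There is more than one size of the brush; the job needs the larger.

How it is judged:
By the outcome, as a careful person would: the job done as asked, in the order asked, and still so for the second after the job is handed in, with the robot touching nothing.
It also fails if it takes over 72 s, if anything falls off the work surface, if the arm or the gripper's body presses on something with over 40 N, if the wrist force passes 120 N, or if a joint passes its speed limit or range.

## Robot

A 6-joint arm with a two-finger parallel gripper is mounted at the origin on the work surface. World frame = base frame: x ahead of the robot, y to its left, z up, the work surface at z = 0. Lengths are in m, angles in rad, forces in N, time in s.
With the tool pointing down it reaches from about 0.25 to 0.8 m from the base axis. Payload 8.5 kg.
Tool frame: the origin (TCP) lies at the very end of the fingers, on their centre line; the grasp point (between the pads) lies 19 mm behind it; z points along the fingers, y is the direction in which the jaws open and shut (so a half turn about z gives the same grasp; the last joint's range is limited). The gripper opens to 85 mm and grips with 20 to 120 N. Pads are 22 mm wide; open, the fingers measure 114 mm over their backs; the gripper's body (76 mm by 85 mm) begins 54 mm behind the grasp point. The pads swing forward as they close: fully open they stand 13 mm farther back than shut.
Start: joints at [-1.214, 0.238, -0.013, 1.319, 0, 1.571], TCP at [0.183, -0.492, 0.231] pointing down, gripper open.
Joint ranges: [-2.66, 2.66], [-1.03, 1.9], [-1.14, 1.46], [-1.82, 2.27], [-1.45, 1.34], [-3.14, 3.14]. Speed limits (rad/s): [2.22, 2.22, 2.79, 3.14, 3.14, 3.14].

## Interface

Orientations are given as a 3x3 rotation matrix whose columns are the frame's x, y, z axes.
In Python, from cell import env gives the robot as it stands. The module is installed in compiled form; this text tells all that it offers.
- The arm moves only by the tool servo_tool, never from a script. Its argument "deltas" is one flat list of numbers, 7 for each row, row after row: the finger opening in cm, from 0 to 8.54, then the shift along the tool's x, y, z in cm, then the turn, a rotation vector about the tool's x, y, z in rad. A call has 1 to 5 rows; each row is the pose to reach, as a shift and turn from the pose commanded when the call began, along the tool's axes at that moment; what a row does not reach only later rows make up. A row lasts 1/12 s, in which the tool goes at most 41.7 mm and 7.16 degrees, less where a joint would pass 70% of its speed; a pose out of reach is approached as far as the arm can. A call with a gripper value outside its range is refused whole. The fingers move at their own pace and stop on an object; the grip force is fixed at half the most. Time passes only in rows, so rows that repeat a pose let the fingers close. It gives the time, the measured TCP pose, the force and the opening at its end, in the units of the state.
- env.get_obs(): the state, without advancing time (a new reading comes with each control period).
- env.camera(name): name is "side" or "top"; returns a dict with "pixels" (420x560x3 uint8, blue, green, red), "fx", "fy", "cx", "cy" (pixels), "k1" (the pictures are not rectified: a ray, as slopes to the right and down, at radius r is drawn at 1 + k1 r^2 times it, then the intrinsics apply), "position" and "orientation" of the camera in the world. Camera axes: x right, y down, z forward; pixel columns grow to the right and rows downward; lengths in m; the calibration is good to about 2 mm. A picture is of the moment at which its call begins. There is no depth.
- env.hand_in(): hands the job in, once; it reports no verdict.
The state is a dict: "t": time; "q": joint angles; "joint_vel": joint speeds; "joint_torque": joint torques, N m; "eef_pos": TCP position; "orientation": TCP orientation; "force": force on the tool from outside, world axes, zero at the start; "torque": the same for the moment, N m; "finger_gap": finger opening in m.
Only numpy, scipy, OpenCV 4.12 (cv2) and the standard library are available. Lean on these libraries where they do the work, as an engineer would, in place of code of your own. Each camera call takes 0.05 s, during which the arm holds its last target.

## Working session

There is one attempt and no reset: what is moved stays moved. The work goes in short steps, Python scripts to look and compute and a tool call to move; the robot and the scene stay as the last step left them, time stands still between calls to the robot, and variables do not carry over. Pictures are saved under pics/ and viewed, and the job is handed in when it is done.

Besides the shell and the picture viewer there is one more tool, called after "Request:" as a command line: name --argument value ..., lists and objects as JSON in quotes. servo_tool: Moves the arm, as the interface text tells. Its arguments: {"type":"object","properties":{"deltas":{"type":"array","items":{"type":"number"}}},"required":["deltas"]}

```bash
mkdir -p pics
python3 - <<'E'
from cell import env
import cv2
o=env.get_obs();print(o)
for n in("side","top"):
    c=env.camera(n);cv2.imwrite(f"pics/{n}0.png",c["pixels"])
    print(n,{k:v for k,v in c.items() if k!="pixels"})
E
```

```text
{'t': 0.0, 'q': array([-1.21398027e+00,  2.38781458e-01, -1.42731495e-02,  1.31918837e+00,
        1.10397980e-05,  1.57079536e+00]), 'joint_vel': array([ 8.22618541e-05, -1.46611436e-03,  3.91793143e-04, -1.59554090e-03,
        4.80298021e-04,  1.26531095e-03]), 'joint_torque': array([ 1.30817542e-03, -5.38776612e+01,  3.46436441e+01,  1.83888897e-02,
        2.51485574e-06,  1.50570048e-05]), 'eef_pos': array([ 0.18323489, -0.49153692,  0.23066991]), 'orientation': array([[ 9.37013367e-01,  3.49293150e-01, -4.94958767e-04],
       [ 3.49293501e-01, -9.37012381e-01,  1.35938446e-03],
       [ 1.10411887e-05, -1.44664729e-03, -9.99998954e-01]]), 'force': array([ 0.42170555, -0.26707137, -0.21687679]), 'torque': array([-0.02819403, -0.00148369,  0.03293216]), 'finger_gap': 0.08545916463520566}
side {'fx': 428.7510458737803, 'fy': 428.7510458737803, 'cx': 281.31180095981387, 'cy': 210.23256796354073, 'k1': 0.023672706721756226, 'position': array([0.46810209, 0.81504618, 0.83211227]), 'orientation': array([[-0.98557278, -0.1134826 ,  0.1255707 ],
       [-0.16918812,  0.64015973, -0.74938034],
       [ 0.00465632, -0.75981394, -0.65012391]])}
top {'fx': 542.2980378350175, 'fy': 542.2980378350175, 'cx': 277.30636138987387, 'cy': 215.77184772144417, 'k1': -0.20623901220511587, 'position': array([3.66375075e-01, 5.69070920e-04, 1.35658295e+00]), 'orientation': array([[-0.01840929, -0.9842141 ,  0.17602191],
       [-0.99930057,  0.02384353,  0.02880734],
       [-0.03254958, -0.17536847, -0.98396465]])}
```

View pics/side0.png

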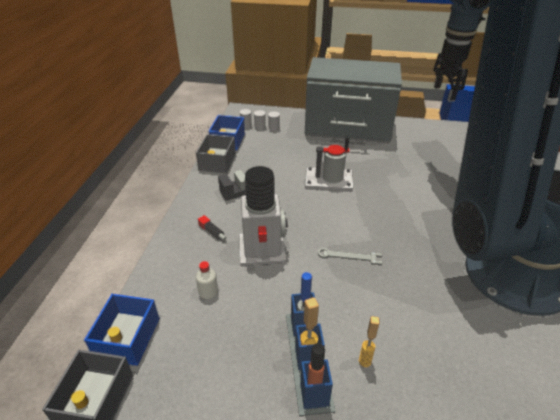

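View pics/top0.png

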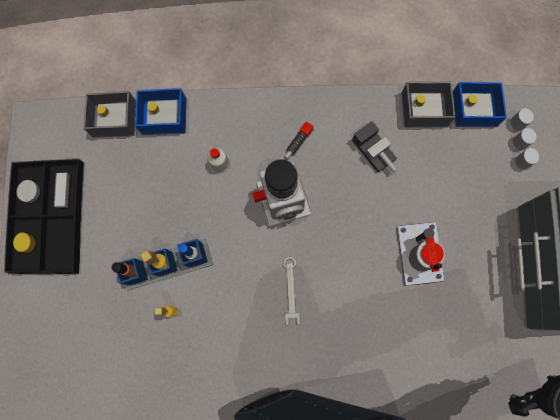

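The brush is in the middle socket (top view about (152,260)). A smaller brush stands free at (165,312), the housing is at (422,253) and the drive unit at (283,190).

```bash
cat > h.py <<'E'
import numpy as np, cv2
from cell import env
def proj(c,P):
    P=np.atleast_2d(P).astype(float); p=(P-c["position"])@c["orientation"]
    s=p[:,:2]/p[:,2:]; r2=(s**2).sum(1,keepdims=True); s=s*(1+c["k1"]*r2)
    return s*[c["fx"],c["fy"]]+[c["cx"],c["cy"]]
def ray(c,uv):
    d=(np.array(uv,float)-[c["cx"],c["cy"]])/[c["fx"],c["fy"]]; s=d.copy()
    for _ in range(30): s=d/(1+c["k1"]*(s@s))
    v=c["orientation"]@np.r_[s,1]; return c["position"],v/np.linalg.norm(v)
def onz(c,uv,z):
    p,v=ray(c,uv); return p+v*(z-p[2])/v[2]
def crop(c,name,u0,v0,w,h,k):
    im=c["pixels"][v0:v0+h,u0:u0+w]; cv2.imwrite("pics/"+name,cv2.resize(im,None,fx=k,fy=k,interpolation=cv2.INTER_CUBIC))
E
python3 - <<'E'
from h import *
a=env.camera("top");b=env.camera("side")
import pickle;pickle.dump((a,b),open("c0.pkl","wb"))
crop(a,"t_rack.png",100,220,130,100,6)
crop(a,"t_hous.png",385,210,80,80,7)
crop(b,"s_rack.png",270,260,120,150,4)
crop(b,"s_hous.png",290,125,80,70,7)
E
```

```text
(no output)
```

View pics/t_rack.png

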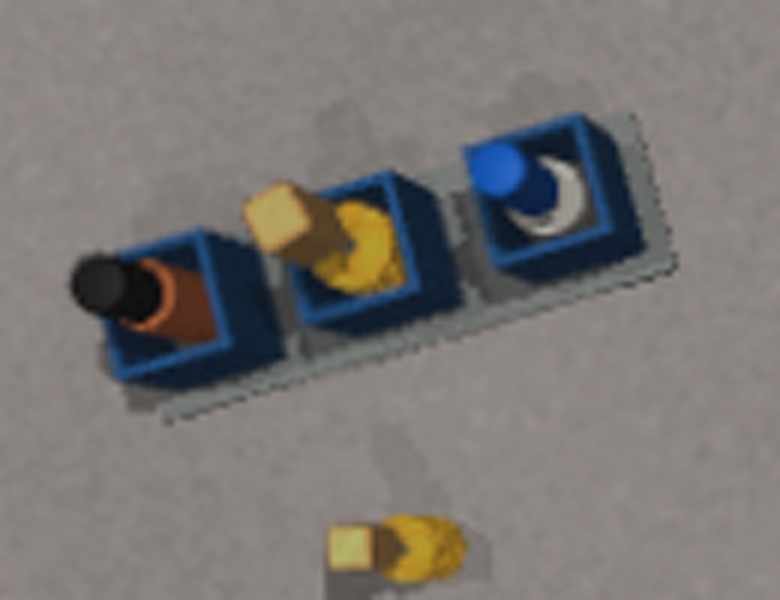

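View pics/t_hous.png

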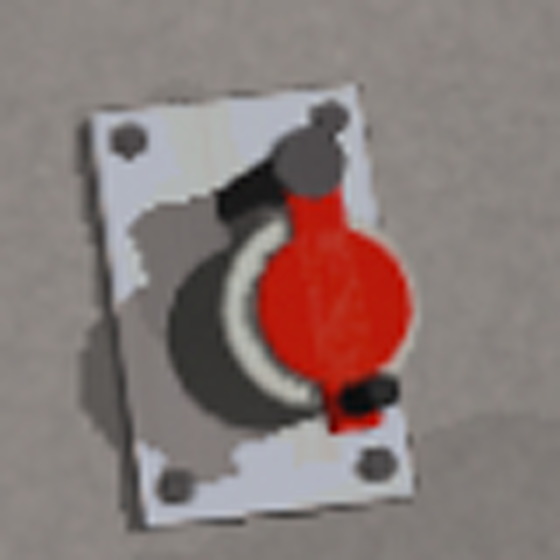

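View pics/s_rack.png

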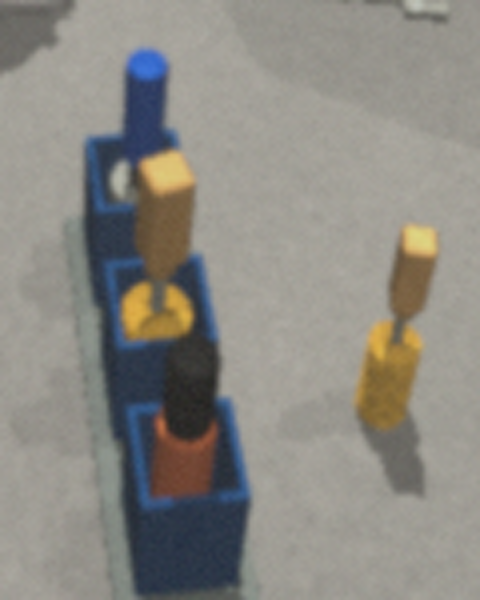

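View pics/s_hous.png

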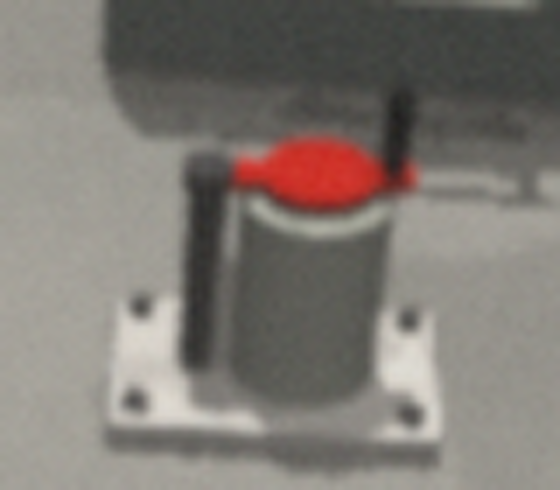

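```bash
cat > fit.py <<'E'
from h import *
import pickle
from scipy.optimize import least_squares
a,b=pickle.load(open("c0.pkl","rb"))
def px(o,k,pts): return [(o[0]+(x+.5)/k-.5,o[1]+(y+.5)/k-.5) for x,y in pts]
def fit(x0,obs):
    def f(p):
        cs,sn=np.cos(p[2]),np.sin(p[2]);R=np.array([[cs,-sn,0],[sn,cs,0],[0,0,1]])
        return np.concatenate([(proj(c,R@np.array(l)+[p[0],p[1],0])-uv).ravel() for c,l,uv in obs])
    r=least_squares(f,x0,loss="soft_l1"); return r.x,f(r.x).reshape(-1,2).round(1)
T=lambda pts,o,k,c,loc:[(c,l,uv) for l,uv in zip(loc,px(o,k,pts))]
# housing
obs=T([(93,113),(355,88),(412,493),(308,160),(335,305),(385,387)],(385,210),7,a,
 [(.075,.05,.015),(.075,-.05,.015),(-.075,-.05,.015),(.048,0,.121),(0,0,.119),(-.032,0,.159)])
obs+=T([(120,300),(430,305),(440,425),(108,430),(210,163),(322,168),(402,95)],(290,125),7,b,
 [(.075,-.05,.015),(-.075,-.05,.015),(-.075,.05,.015),(.075,.05,.015),(.048,0,.121),(0,0,.119),(-.032,0,.159)])
h0=onz(a,(430,253),.11)
print("housing",*fit([h0[0],h0[1],0],obs))
# rack
S=.025
obs=T([(585,115),(465,145),(610,228),(497,270),(393,172),(415,290),(303,322),(205,230),(120,378),(228,350),(635,112),(678,265),(165,420)],(100,220),6,a,
[(S,-.08-S,.09),(S,-.08+S,.09),(-S,-.08-S,.09),(-S,-.08+S,.09),(S,-S,.09),(-S,-S,.09),(-S,S,.09),(S,.08-S,.09),(-S,.08+S,.09),(-S,.08-S,.09),(.035,-.115,.005),(-.035,-.115,.005),(-.035,.115,.005)])
obs+=T([(85,138),(180,130),(105,265),(202,255),(128,402),(235,400),(142,503),(247,493)],(270,260),4,b,
[(S,-.08-S,.09),(-S,-.08-S,.09),(S,-S,.09),(-S,-S,.09),(S,.08-S,.09),(-S,.08-S,.09),(S,.08+S,.09),(-S,.08+S,.09)])
h0=onz(a,(160,260),.05)
print("rack",*fit([h0[0],h0[1],.2],obs))
tp=px((100,220),6,[(245,212),(287,182),(312,222),(268,257)]);sp=px((270,260),4,[(138,163),(178,152),(193,180),(150,190)])
print("handle top", onz(a,np.mean(tp,0),.195),onz(b,np.mean(sp,0),.195))
for c,q in((a,tp),(b,sp)):
    w=np.array([onz(c,u,.195) for u in q]); e=np.roll(w,-1,0)-w
    print(np.degrees(np.arctan2(e[:,1],e[:,0]))%90,np.linalg.norm(e,axis=1))
E
python3 fit.py
```

```text
housing [ 0.49694523 -0.32011908  0.13004137] [[-0.6  3.5]
 [ 0.2  1. ]
 [ 3.1  1.7]
 [-0.  -2.1]
 [-0.2 -2.4]
 [-0.3 -2.1]
 [ 0.7 -0.5]
 [ 1.8  0. ]
 [ 3.1  1.2]
 [ 2.6 -0.8]
 [-1.7  0.2]
 [-2.1  0.4]
 [-1.7 -0.3]]
rack [0.49095975 0.32485125 0.2704637 ] [[-0.3 -0.4]
 [-0.2  0.5]
 [ 1.   0.8]
 [-0.2 -0.2]
 [-0.1 -0.4]
 [ 1.5 -0. ]
 [ 0.4  0.5]
 [-0.1 -0.7]
 [-0.3  0.3]
 [ 1.1 -0.7]
 [ 0.1 -0.3]
 [ 0.2  0.6]
 [-0.   0. ]
 [ 0.4 -0.3]
 [-0.6 -0.1]
 [ 0.  -0.6]
 [ 0.2 -0.2]
 [-0.3  1.4]
 [-0.9 -0.5]
 [-0.   1.8]
 [ 1.2  1.7]]
handle top [0.49156269 0.32474569 0.195     ] [0.49432542 0.3264392  0.195     ]
[34.5321325  33.10197858 37.57590592 28.40359423] [0.01909602 0.01774077 0.02070478 0.01894291]
[28.44760255 30.24992663 25.54703389 27.50233729] [0.01975305 0.01680769 0.02056803 0.01576072]
```

```bash
cat >> fit.py <<'E'
print("---")
for nm,c,o,pts in (("top",a,(385,210),[(308,160),(335,305),(385,387)]),("side",b,(290,125),[(210,163),(322,168),(402,95)])):
    loc=[(.048,0,.121),(0,0,.119),(-.032,0,.159)]
    print(nm,"high",*fit([.497,-.32,.13],T(pts,o,7,c,loc)))
print("both",*fit([.497,-.32,.13],T([(308,160),(335,305),(385,387)],(385,210),7,a,loc)+T([(210,163),(322,168),(402,95)],(290,125),7,b,loc)))
lp=[(.075,.05,.015),(.075,-.05,.015),(-.075,-.05,.015)]
print("top plate",*fit([.497,-.32,.13],T([(93,113),(355,88),(412,493)],(385,210),7,a,lp)))
lp=[(.075,-.05,.015),(-.075,-.05,.015),(-.075,.05,.015),(.075,.05,.015)]
print("side plate",*fit([.497,-.32,.13],T([(120,300),(430,305),(440,425),(108,430)],(290,125),7,b,lp)))
E
python3 fit.py | sed -n '/---/,$p'
```

```text
---
top high [ 0.49189224 -0.32030872  0.13988874] [[ 0.   0.1]
 [-0.  -0.2]
 [ 0.   0.1]]
side high [ 0.49155892 -0.32155705  0.10483851] [[ 0.1 -0.1]
 [-0.3  0.3]
 [ 0.2 -0.2]]
both [ 0.49175969 -0.3204796   0.13456132] [[ 0.2  0.1]
 [ 0.1 -0.2]
 [ 0.   0.2]
 [ 0.   0.3]
 [-0.4  0.5]
 [ 0.  -0.2]]
top plate [ 0.50299138 -0.31660553  0.07503728] [[-0.7 -0.1]
 [ 0.4 -0.5]
 [ 0.2  0.7]]
side plate [ 0.50378795 -0.31851877  0.12320311] [[-1.3 -0.5]
 [-0.2  0.2]
 [ 0.8  1.4]
 [ 0.3 -0.8]]
```

Both cameras agree on the bore axis at about (0.492, -0.320) with yaw 0.135. The base plate is drawn about 11 mm off, so I go by the cover features. The brush is at about (0.492, 0.325) and the handle flats at about 30°.

```bash
cat >> h.py <<'E'
from scipy.spatial.transform import Rotation as Ro
BORE=np.array([.4918,-.3205]);YAW=.135
HINGE=BORE+.048*np.array([np.cos(YAW),np.sin(YAW)])
def down(psi):
    c,s=np.cos(psi),np.sin(psi); return np.array([[-s,c,0],[c,s,0],[0,0,-1.]])
def delta(pos,psi,grip=None,ref=None):
    o=env.get_obs(); p,R=(o["eef_pos"],o["orientation"]) if ref is None else ref
    d=R.T@(np.array(pos)-p)*100; w=Ro.from_matrix(R.T@down(psi)).as_rotvec()
    print(np.r_[d,w].round(3).tolist())
def arc(ang,lag):  # tool pose with pin at cover angle ang, tool centre lag (m) behind (+) along ccw tangent
    th=np.pi+YAW+ang; r=np.array([np.cos(th),np.sin(th)]);t=np.array([-r[1],r[0]])
    return HINGE+.08*r-lag*t, th+np.pi/2
E
python3 - <<'E'
from h import *
o=env.get_obs();print(o["eef_pos"])
p,psi=arc(0,.042);print(p,psi%6.283)
psi=(psi+np.pi)%(2*np.pi)-np.pi
delta([*p,.231],psi)
a=env.camera("top");print("drive base",onz(a,(283,215),0.),"top",onz(a,(281,178),.25)); print("small",onz(a,(170,312),.04), onz(a,(158,312),.15))
E
```

```text
[ 0.18328245 -0.49168656  0.23090206]
[ 0.45443836 -0.28318903] 4.8473889803846895
[32.69, -10.067, 0.0, -0.001, 0.0, 0.222]
drive base [0.61069684 0.02577113 0.        ] top [0.64476036 0.02371687 0.25      ]
small [0.36952441 0.30570321 0.04      ] [0.36932883 0.30782551 0.15      ]
```

Request:
servo_tool --deltas '[0,16,-5,0,0,0,0.11,0,16,-5,0,0,0,0.11,0,16,-5,0,0,0,0.11,0,16,-5,0,0,0,0.11,0,16,-5,0,0,0,0.11]'

```text
t: 0.67
eef_pos: [0.32, -0.3855, 0.2313]
orientation: [[0.969, 0.249, 0.002], [0.249, -0.969, 0.001], [0.002, -0.001, -1.0]]
force: [-0.1, -0.6, -0.3]
finger_gap: 0.0259
```

Run:
```python
from h import *
o=env.get_obs();print(o["t"],o["eef_pos"],o["finger_gap"],o["q"])
p,psi=arc(0,.042);delta([*p,.231],psi)
```

```text
0.6667 [ 0.31997449 -0.38546265  0.2313038 ] 0.025902452252943024 [-0.87921899  0.19702405 -0.0676719   1.30615895  0.00204548  2.01074809]
[15.569, -6.557, 0.065, -0.001, -0.002, 0.117]
```

Request:
servo_tool --deltas '[0,15.6,-6.55,0,0,0,0.117,0,15.6,-6.55,0,0,0,0.117,0,15.6,-6.55,0,0,0,0.117,0,15.6,-6.55,0,0,0,0.117,0,15.6,-6.55,0,0,0,0.117]'

```text
t: 1.08
eef_pos: [0.4551, -0.2843, 0.2309]
orientation: [[0.991, 0.133, 0.001], [0.133, -0.991, 0.001], [0.002, -0.001, -1.0]]
force: [-0.2, 0.1, -1.4]
finger_gap: -0.0
```

Run:
```python
from h import *
o=env.get_obs();print(o["t"],o["eef_pos"],o["finger_gap"])
p,psi=arc(0,.042);delta([*p,.130],psi)
crop(env.camera("side"),"s1.png",260,60,160,130,5)
```

```text
1.0833 [ 0.45512436 -0.28430333  0.23093804] -3.196575148907604e-05
[-0.069, -0.11, 10.094, -0.001, -0.002, -0.001]
```

View pics/s1.png

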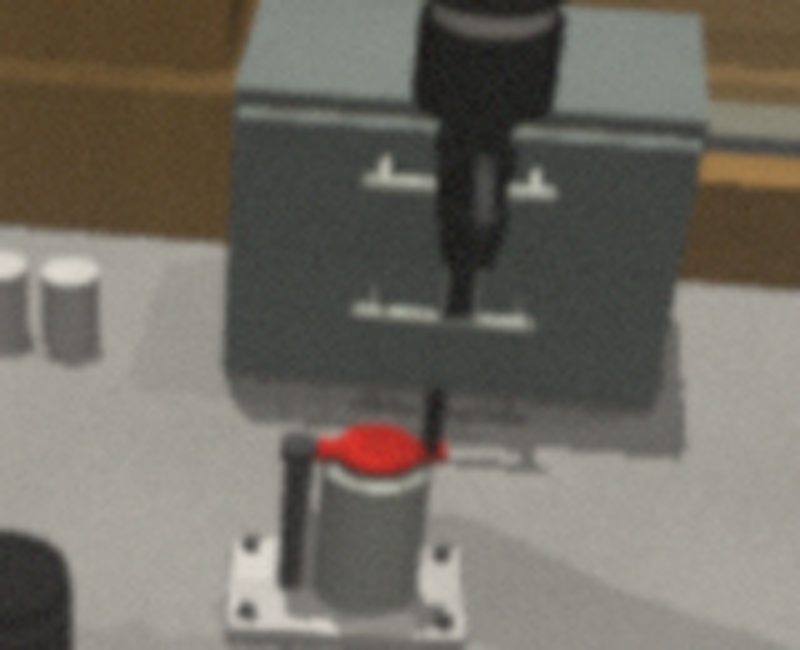

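The closed fingers hang behind the pin on its +y side, with the tip at crop (458,318). I go down and check again.

Request:
servo_tool --deltas '[0,0,0,3.5,0,0,0,0,0,0,7,0,0,0,0,0,0,10,0,0,0,0,0,0,10,0,0,0]'

```text
t: 1.47
eef_pos: [0.4473, -0.2863, 0.1262]
orientation: [[0.992, 0.129, -0.008], [0.129, -0.992, 0.005], [-0.007, -0.006, -1.0]]
force: [-2.0, 0.3, -0.7]
finger_gap: 0.0002
```

Run:
```python
from h import *
o=env.get_obs();print(o["t"],o["eef_pos"],o["force"])
crop(env.camera("side"),"s2.png",290,80,100,90,7)
crop(env.camera("top"),"t2.png",385,200,90,90,6)
R=(o["eef_pos"],o["orientation"])
for a in (.0,.1,.2,.3,.4,.5): 
    p,psi=arc(a,.022);delta([*p,.130],psi)
```

```text
1.4667 [ 0.44729496 -0.28631198  0.1261593 ] [-2.03582963  0.30848282 -0.65878085]
[0.519, 1.59, 0.134, -0.001, 0.002, -0.006]
[0.344, 2.401, 0.133, -0.001, 0.002, -0.106]
[0.251, 3.225, 0.132, -0.001, 0.002, -0.206]
[0.241, 4.055, 0.131, -0.001, 0.002, -0.306]
[0.314, 4.881, 0.13, -0.002, 0.001, -0.406]
[0.468, 5.696, 0.129, -0.002, 0.001, -0.506]
```

View pics/s2.png

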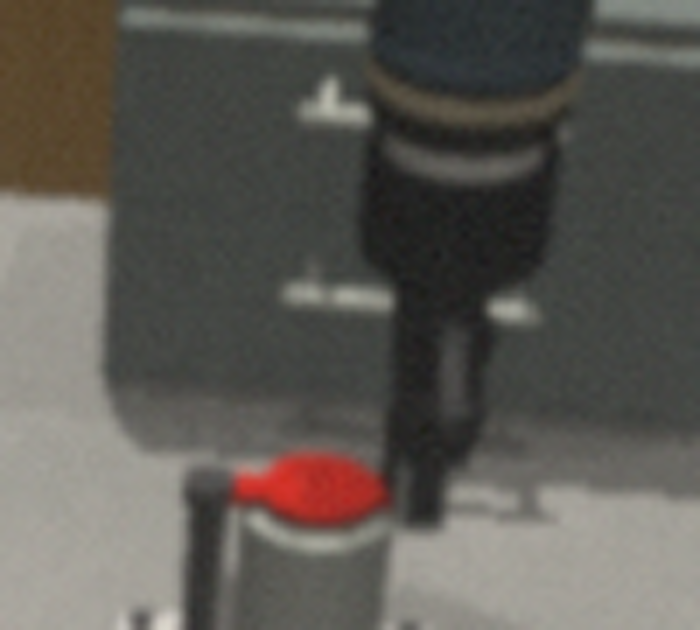

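View pics/t2.png

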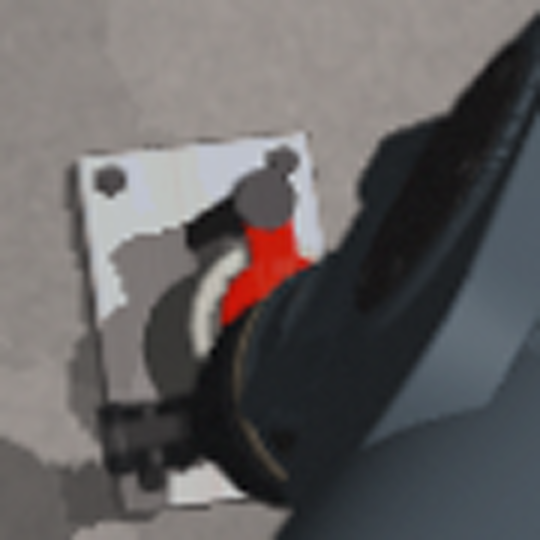

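Run:
```python
from h import *
o=env.get_obs();print(o["t"],o["eef_pos"],o["force"])
for a in (-.1,.0,.1,.2,.3): 
    p,psi=arc(a,.022);delta([*p,.130],psi)
```

```text
1.5667 [ 0.44994608 -0.28790203  0.1313642 ] [ 0.56187856 -0.15990447  1.63400982]
[0.773, 0.801, 0.134, -0.001, 0.002, 0.094]
[0.519, 1.59, 0.134, -0.001, 0.002, -0.006]
[0.344, 2.401, 0.133, -0.001, 0.002, -0.106]
[0.251, 3.225, 0.132, -0.001, 0.002, -0.206]
[0.241, 4.055, 0.131, -0.001, 0.002, -0.306]
```

Request:
servo_tool --deltas '[0,0.5,0.8,0.1,0,0,0,0,0.5,1.6,0.1,0,0,0,0,0.35,2.4,0.1,0,0,-0.1,0,0.25,3.2,0.1,0,0,-0.2,0,0.25,4.05,0.1,0,0,-0.3]'

```text
t: 1.98
eef_pos: [0.4597, -0.3291, 0.1321]
orientation: [[0.907, 0.421, 0.002], [0.421, -0.907, -0.002], [0.001, 0.002, -1.0]]
force: [0.3, 0.6, -0.0]
finger_gap: -0.0
```

Run:
```python
from h import *
o=env.get_obs();print(o["t"],o["eef_pos"],o["force"])
crop(env.camera("side"),"s3.png",290,80,100,90,7)
for a in (.3,.4,.5,.6,.7,.8): 
    p,psi=arc(a,.022);delta([*p,.130],psi)
```

```text
1.9833 [ 0.45972362 -0.32911548  0.13209974] [ 0.27563977  0.61076817 -0.00877748]
[-0.118, -0.359, 0.202, 0.004, -0.002, 0.006]
[-0.303, 0.45, 0.205, 0.004, -0.001, -0.094]
[-0.406, 1.273, 0.208, 0.004, -0.001, -0.194]
[-0.426, 2.102, 0.211, 0.004, -0.001, -0.294]
[-0.363, 2.929, 0.214, 0.004, -0.001, -0.394]
[-0.218, 3.746, 0.217, 0.004, -0.001, -0.494]
```

View pics/s3.png

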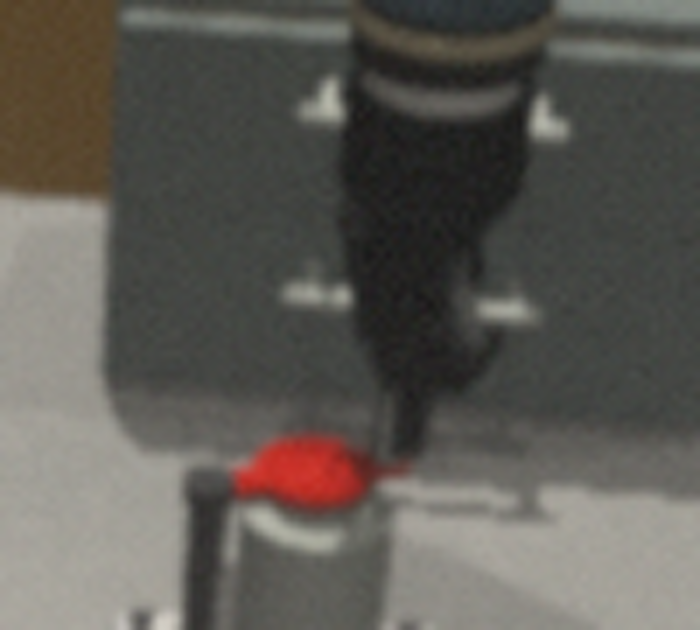

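The cover has begun to swing: the disc has moved and turned behind the barrel, and the pin is ahead of the finger tip (405,450). I carry on along the arc.

Request:
servo_tool --deltas '[0,-0.3,0.45,0,0,0,-0.09,0,-0.4,1.25,0,0,0,-0.19,0,-0.4,2.1,0.1,0,0,-0.29,0,-0.35,2.9,0.1,0,0,-0.39,0,-0.2,3.75,0.1,0,0,-0.49]'

```text
t: 2.45
eef_pos: [0.473, -0.3636, 0.1307]
orientation: [[0.605, 0.797, 0.001], [0.797, -0.605, -0.001], [-0.0, 0.002, -1.0]]
force: [-0.5, 0.7, 0.4]
finger_gap: 0.0001
```

Run:
```python
from h import *
o=env.get_obs();print(o["t"],o["eef_pos"],o["force"])
for a in (.8,.9,1.,1.1,1.2,1.3,1.4,1.5,1.6): 
    p,psi=arc(a,.022);delta([*p,.130],psi)
```

```text
2.45 [ 0.47303605 -0.36364544  0.13066575] [-0.45459865  0.74260083  0.4264698 ]
[-0.068, 0.192, 0.067, 0.002, 0.0, -0.013]
[-0.236, 1.004, 0.068, 0.002, 0.0, -0.113]
[-0.323, 1.829, 0.07, 0.002, 0.0, -0.213]
[-0.327, 2.658, 0.071, 0.002, 0.001, -0.313]
[-0.249, 3.484, 0.073, 0.002, 0.001, -0.413]
[-0.088, 4.297, 0.074, 0.002, 0.001, -0.513]
[0.153, 5.091, 0.075, 0.002, 0.001, -0.613]
[0.472, 5.856, 0.077, 0.002, 0.001, -0.713]
[0.866, 6.586, 0.078, 0.002, 0.001, -0.813]
```

Request:
servo_tool --deltas '[0,-0.25,1.0,0,0,0,-0.11,0,-0.3,1.85,0,0,0,-0.21,0,-0.3,2.65,0,0,0,-0.31,0,-0.25,3.5,0,0,0,-0.41,0,-0.1,4.3,0,0,0,-0.51]'

```text
t: 2.87
eef_pos: [0.5069, -0.3905, 0.1306]
orientation: [[0.139, 0.99, 0.001], [0.99, -0.139, -0.001], [-0.001, 0.002, -1.0]]
force: [-0.7, 1.5, 0.8]
finger_gap: 0.0001
```

Run:
```python
from h import *
o=env.get_obs();print(o["t"],o["eef_pos"],o["force"])
crop(env.camera("side"),"s4.png",290,80,100,90,7)
for a in (1.3,1.4,1.5,1.57): 
    p,psi=arc(a,.022);delta([*p,.130],psi)
```

```text
2.8667 [ 0.50689066 -0.39053497  0.1306339 ] [-0.66375086  1.51389967  0.80969518]
[0.055, -0.156, 0.047, 0.003, 0.001, 0.004]
[-0.127, 0.653, 0.05, 0.003, 0.002, -0.096]
[-0.229, 1.476, 0.052, 0.002, 0.002, -0.196]
[-0.25, 2.056, 0.053, 0.002, 0.002, -0.266]
```

View pics/s4.png

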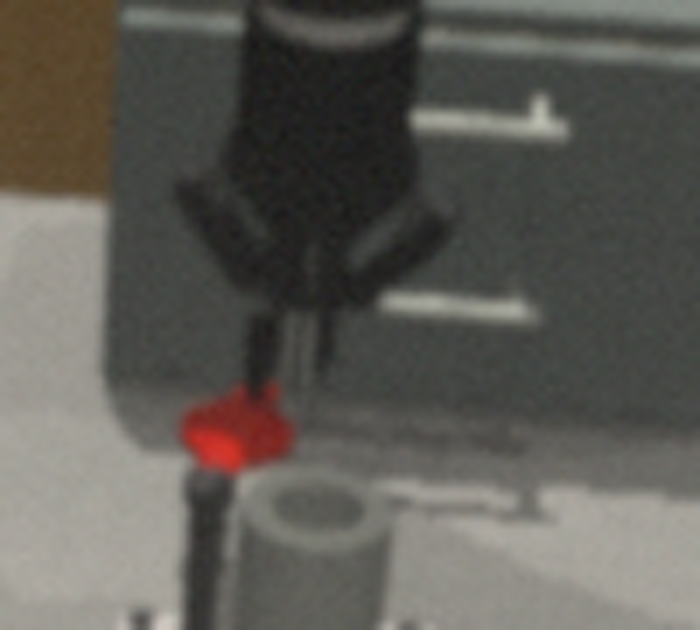

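Request:
servo_tool --deltas '[0,-0.1,0.65,0,0,0,-0.1,0,-0.2,1.45,0,0,0,-0.2,0,-0.25,2.0,0,0,0,-0.26,0,-0.25,2.0,0,0,0,-0.26,0,-0.1,0.8,0,0,0,-0.26]'

```text
t: 3.33
eef_pos: [0.5156, -0.3921, 0.1297]
orientation: [[-0.114, 0.993, 0.002], [0.993, 0.114, -0.001], [-0.001, 0.002, -1.0]]
force: [-0.8, 0.4, 0.8]
finger_gap: -0.0001
```

Request:
servo_tool --deltas '[0,0,-1.5,-2,0,0,0,4.5,0,-2,-6,0,0,0,4.5,0,-4,-10,0,0,0.1,4.5,0,-6,-14,0,0,0.2,4.5,0,-9,-17,0,0,0.3]'

```text
t: 3.75
eef_pos: [0.4292, -0.4015, 0.2976]
orientation: [[0.189, 0.982, 0.002], [0.982, -0.189, -0.002], [-0.001, 0.003, -1.0]]
force: [-0.6, -0.7, 0.5]
finger_gap: 0.0444
```

Run:
```python
from h import *
import pickle
o=env.get_obs();print(o["t"],o["eef_pos"],o["force"],o["q"],o["finger_gap"])
b=env.camera("side");a=env.camera("top");pickle.dump((a,b),open("c1.pkl","wb"))
crop(b,"s5.png",290,110,100,90,7)
crop(a,"t5.png",385,200,90,90,6)
delta([.37,-.05,.30],0.3)
```

```text
3.75 [ 0.42915554 -0.40152089  0.29764009] [-0.64749746 -0.68964981  0.47087739] [-7.52305680e-01  3.37321684e-01  2.94448642e-01  1.52488958e+00
  3.12051714e-04  1.00906722e+00] 0.04441624501179627
[33.566, -12.368, -0.136, 0.006, 0.008, -0.492]
```

View pics/s5.png

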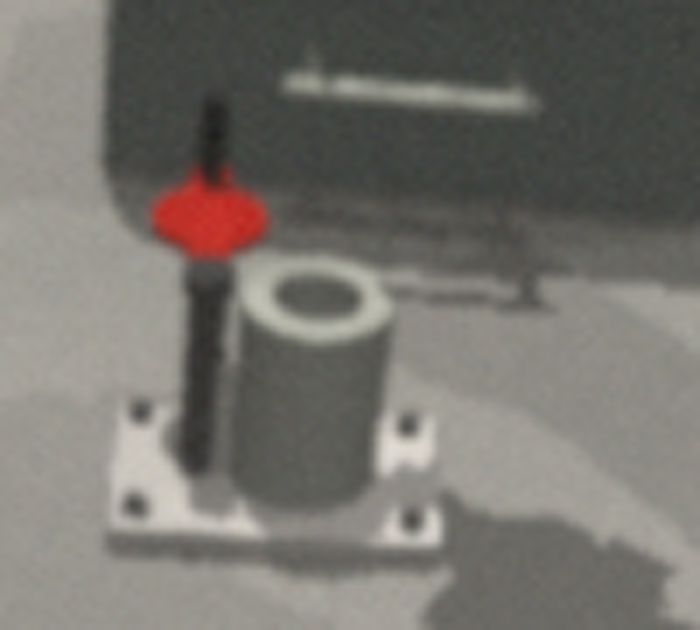

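View pics/t5.png

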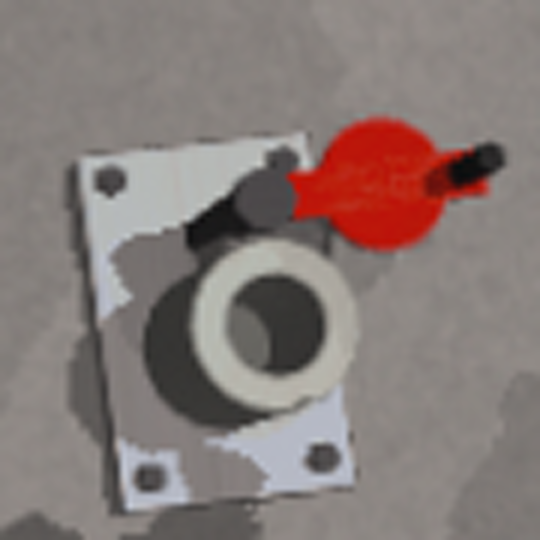

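The cover stands wide open and the bore is clear: mouth at top crop (276,325) and side crop (317,296). I refine its centre.

Run:
```python
from h import *
import pickle
a,b=pickle.load(open("c1.pkl","rb"))
print(onz(a,(385+276.5/6-.5,200+325.5/6-.5),.11),onz(b,(290+317/7-.5,110+297/7-.5),.11))
print("pin",onz(a,(385+490/6-.5,200+157/6-.5),.159),onz(b,(290+215/7-.5,110+98/7-.5),.159))
print(HINGE, arc(1.6,0)[0])
```

```text
[ 0.49095713 -0.31813484  0.11      ] [ 0.49211726 -0.31834165  0.11      ]
pin [ 0.54739834 -0.39293855  0.159     ] [ 0.54838412 -0.39783738  0.159     ]
[ 0.53936326 -0.31403967] [ 0.55244061 -0.39296357]
```

Request:
servo_tool --deltas '[4.5,40,-11.5,-2,0,0,-0.5,4.5,40,-11.5,-2,0,0,-0.5,4.5,40,-11.5,-2,0,0,-0.5,4.5,40,-11.5,-2,0,0,-0.5,4.5,40,-11.5,-2,0,0,-0.5]'

```text
t: 4.27
eef_pos: [0.4077, -0.1928, 0.3045]
orientation: [[-0.317, 0.948, 0.001], [0.948, 0.317, -0.0], [-0.0, 0.001, -1.0]]
force: [1.1, -0.2, 0.0]
finger_gap: 0.045
```

Request:
servo_tool --deltas '[4.5,20,0,0,0,0,0,4.5,20,0,0,0,0,0,4.5,20,0,0,0,0,0,4.5,20,0,0,0,0,0,4.5,20,0,0,0,0,0]'

```text
t: 4.68
eef_pos: [0.3442, -0.0026, 0.3047]
orientation: [[-0.31, 0.951, 0.001], [0.951, 0.31, 0.0], [0.0, 0.001, -1.0]]
force: [0.5, 0.6, 1.5]
finger_gap: 0.0446
```

Run:
```python
from h import *
o=env.get_obs();print(o["t"],o["eef_pos"],o["orientation"][:,1],o["q"],o["finger_gap"])
delta([.493,.3256,.30],np.radians(30))
```

```text
4.6833 [ 0.34420364 -0.00260631  0.30467386] [0.9508625  0.3096113  0.00116007] [-7.95357986e-03 -9.26922717e-02 -1.92919888e-01  1.46948871e+00
  4.28276246e-04  1.24805850e+00] 0.04462087636252526
[26.601, 24.31, 0.497, 0.001, 0.0, -0.209]
```

Request:
servo_tool --deltas '[4.5,26.6,24.3,0.5,0,0,-0.21,4.5,26.6,24.3,0.5,0,0,-0.21,4.5,26.6,24.3,0.5,0,0,-0.21,4.5,26.6,24.3,0.5,0,0,-0.21,4.5,26.6,24.3,0.5,0,0,-0.21]'

```text
t: 5.1
eef_pos: [0.4312, 0.1879, 0.3018]
orientation: [[-0.502, 0.865, 0.001], [0.865, 0.502, 0.001], [-0.0, 0.001, -1.0]]
force: [2.2, -1.3, 0.7]
finger_gap: 0.0449
```

Run:
```python
from h import *
o=env.get_obs();print(o["t"],o["eef_pos"],o["orientation"][:,1],o["finger_gap"])
delta([.493,.3256,.30],np.radians(30))
```

```text
5.1 [0.4311512  0.18789679 0.30181654] [0.8651129  0.50157557 0.00127108] 0.044895594759603835
[8.811, 12.257, 0.196, 0.001, 0.0, 0.002]
```

Request:
servo_tool --deltas '[4.5,8.0,11.3,0.2,0,0,0,4.5,8.0,11.3,0.2,0,0,0,4.5,8.0,11.3,0.2,0,0,0,4.5,8.0,11.3,0.2,0,0,0,4.5,8.0,11.3,0.2,0,0,0]'

```text
t: 5.52
eef_pos: [0.489, 0.3148, 0.2979]
orientation: [[-0.504, 0.864, -0.001], [0.864, 0.504, -0.0], [0.0, -0.001, -1.0]]
force: [-0.2, -0.5, -0.6]
finger_gap: 0.0451
```

Run:
```python
from h import *
o=env.get_obs();print(o["t"],o["eef_pos"],o["orientation"][:,1],o["finger_gap"])
delta([.493,.3256,.30],np.radians(30))
crop(env.camera("side"),"s6.png",240,180,140,110,5)
```

```text
5.5167 [0.48898296 0.31480774 0.29789544] [ 0.86383682  0.5037707  -0.00101273] 0.04514547752796842
[0.73, 0.89, -0.211, -0.001, -0.0, 0.004]
```

View pics/s6.png

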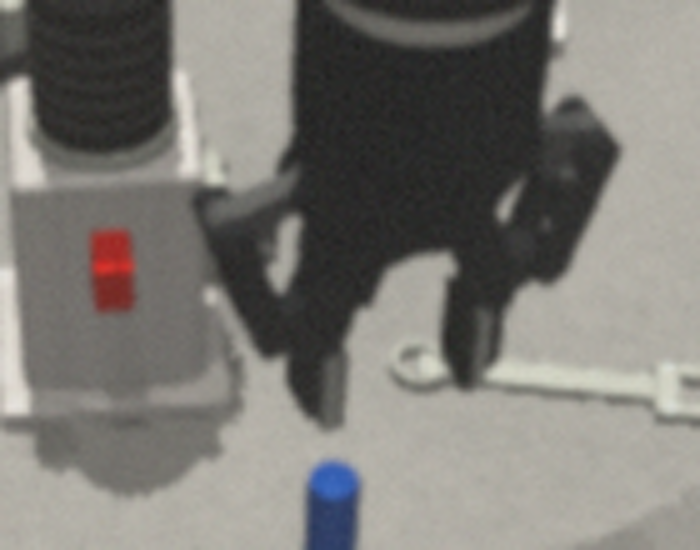

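Request:
servo_tool --deltas '[4.5,0.7,0.9,1,0,0,0,4.5,0.7,0.9,4,0,0,0,4.5,0.7,0.9,7.5,0,0,0,4.5,0.7,0.9,7.5,0,0,0,4.5,0.7,0.9,7.5,0,0,0]'

```text
t: 5.98
eef_pos: [0.4912, 0.321, 0.2238]
orientation: [[-0.503, 0.864, -0.003], [0.864, 0.503, -0.002], [-0.0, -0.003, -1.0]]
force: [0.6, -0.8, 1.1]
finger_gap: 0.0447
```

Run:
```python
from h import *
o=env.get_obs();print(o["t"],o["eef_pos"],o["orientation"][:,1],o["finger_gap"])
delta([.493,.3256,.153],np.radians(30))
b=env.camera("side");crop(b,"s7.png",260,210,120,110,6)
a=env.camera("top");crop(a,"t7.png",100,210,110,90,7)
print(proj(b,o["eef_pos"]))
```

```text
5.9833 [0.49124496 0.32098144 0.2238383 ] [ 0.86426971  0.50301773 -0.00332131] 0.044660872715425626
[0.312, 0.408, 7.082, -0.003, 0.0, 0.003]
[[313.66833715 290.22879753]]
```

View pics/s7.png

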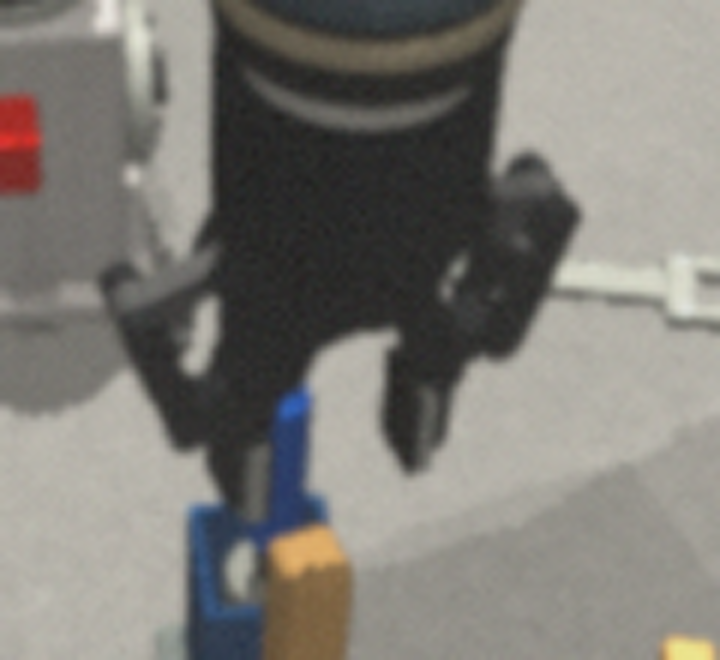

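View pics/t7.png

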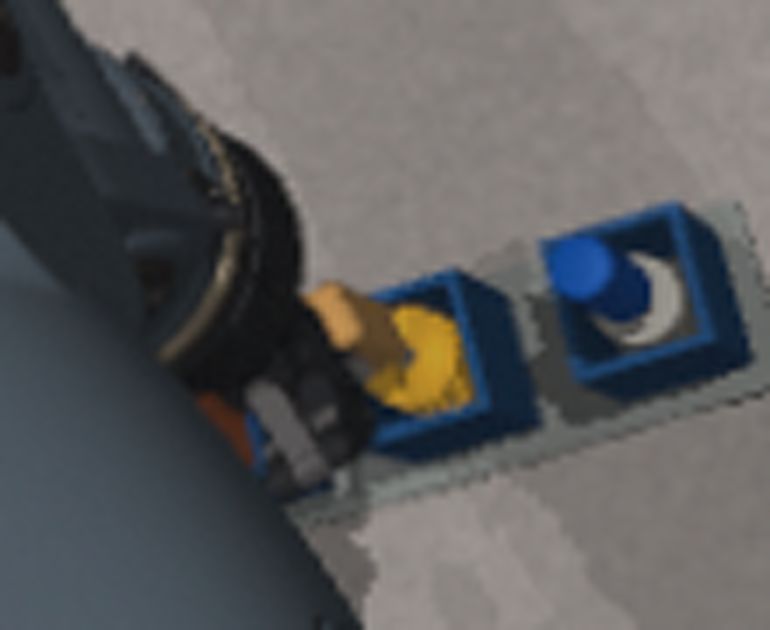

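Request:
servo_tool --deltas '[4.5,0.3,0.35,0.5,0,0,0,4.5,0.3,0.35,2,0,0,0,4.5,0.3,0.35,3,0,0,0,4.5,0.3,0.35,3.5,0,0,0,4.5,0.3,0.35,3.5,0,0,0]'

```text
t: 6.5
eef_pos: [0.4936, 0.3266, 0.1889]
orientation: [[-0.505, 0.863, -0.001], [0.863, 0.505, -0.001], [0.0, -0.001, -1.0]]
force: [-0.3, 0.6, 0.2]
finger_gap: 0.0448
```

Run:
```python
from h import *
o=env.get_obs();print(o["t"],o["eef_pos"],o["force"],o["finger_gap"])
delta([.493,.3256,.153],np.radians(30))
b=env.camera("side");crop(b,"s8.png",260,210,120,110,6)
```

```text
6.5 [0.49362926 0.32656226 0.18891378] [-0.25422538  0.60121333  0.16251562] 0.0448152417183029
[-0.051, -0.099, 3.591, -0.001, -0.0, 0.005]
```

View pics/s8.png

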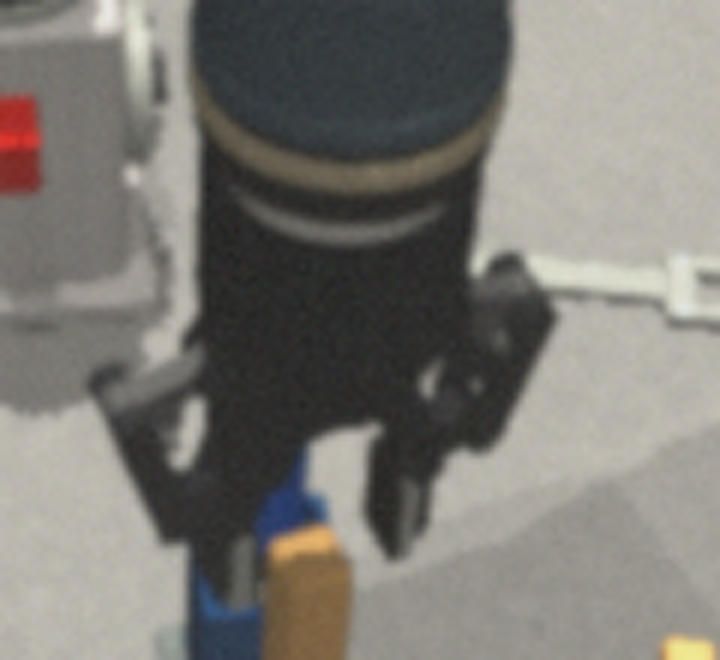

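Request:
servo_tool --deltas '[4.5,0,0.05,1,0,0,0,4.5,0,0.05,2,0,0,0,4.5,0,0.05,3,0,0,0,4.5,0,0.05,3.6,0,0,0,4.5,0,0.05,3.6,0,0,0]'

```text
t: 6.97
eef_pos: [0.4934, 0.3264, 0.1516]
orientation: [[-0.505, 0.863, -0.003], [0.863, 0.505, -0.002], [-0.0, -0.003, -1.0]]
force: [-1.0, -0.6, -0.3]
finger_gap: 0.0448
```

Run:
```python
from h import *
b=env.camera("side");crop(b,"s9.png",270,230,110,120,5)
o=env.get_obs();print(o["t"],o["eef_pos"],o["force"],o["finger_gap"])
```

```text
7.0167 [0.49381831 0.3266104  0.15254131] [-0.71876129 -0.17162094 -0.74384914] 0.04454652476673679
```

View pics/s9.png

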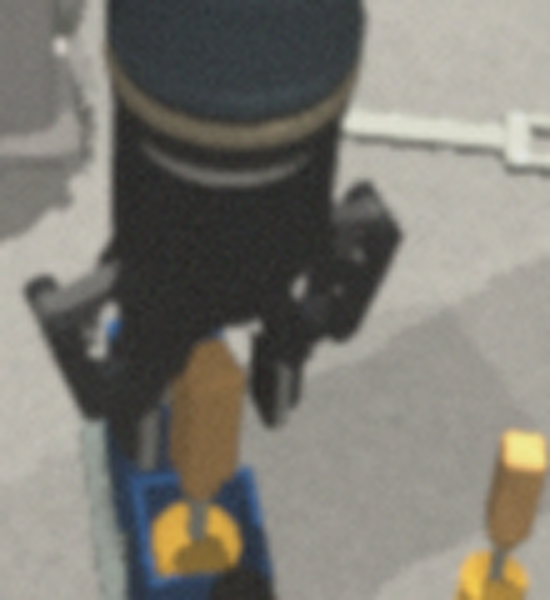

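The fingers straddle the handle (centre at crop (208,420)) with gaps on both sides. I close.

Request:
servo_tool --deltas '[3.2,0,0,0,0,0,0,2.6,0,0,0,0,0,0,2.2,0,0,0,0,0,0,1.0,0,0,0,0,0,0,1.0,0,0,0,0,0,0]'

```text
t: 7.43
eef_pos: [0.4945, 0.3271, 0.1542]
orientation: [[-0.505, 0.863, 0.001], [0.863, 0.505, 0.001], [0.0, 0.001, -1.0]]
force: [-1.2, -1.2, 4.1]
finger_gap: 0.0213
```

Request:
servo_tool --deltas '[1.0,0,0,0,0,0,0,1.0,0,0,0,0,0,0]'

```text
t: 7.6
eef_pos: [0.4945, 0.3271, 0.1542]
orientation: [[-0.505, 0.863, 0.001], [0.863, 0.505, 0.001], [0.0, 0.001, -1.0]]
force: [-0.5, 0.1, 4.9]
finger_gap: 0.0214
```

Run:
```python
from h import *
b=env.camera("side");crop(b,"s10.png",270,230,110,120,5)
o=env.get_obs();print(o["t"],o["eef_pos"],o["orientation"],o["force"],o["torque"],o["finger_gap"])
```

```text
7.65 [0.49453517 0.32711435 0.1541763 ] [[-5.04684974e-01  8.63303256e-01  7.52114179e-04]
 [ 8.63303568e-01  5.04684609e-01  6.27811488e-04]
 [ 1.62411251e-04  9.66149878e-04 -9.99999520e-01]] [-0.79308972 -1.12231091  5.75582446] [-0.16696171  0.28442688 -0.03127485] 0.021412374402342074
```

View pics/s10.png

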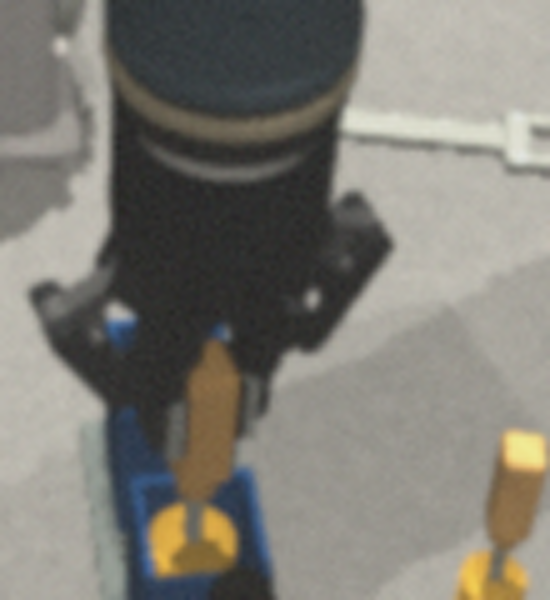

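The gap is 21.4 mm, so the handle is firmly held. I lift straight up; the grasp pose is noted for the return.

Request:
servo_tool --deltas '[1.0,0,0,-1.5,0,0,0,1.0,0,0,-4,0,0,0,1.0,0,0,-7,0,0,0,1.0,0,0,-10,0,0,0,1.0,0,0,-13,0,0,0]'

```text
t: 8.07
eef_pos: [0.494, 0.3267, 0.2846]
orientation: [[-0.505, 0.863, -0.001], [0.863, 0.505, -0.0], [0.0, -0.001, -1.0]]
force: [0.7, -0.2, -0.4]
finger_gap: 0.021
```

Request:
servo_tool --deltas '[1.0,0,0,-3,0,0,0,1.0,0,0,-6,0,0,0,1.0,0,0,-8,0,0,0,1.0,0,0,-8,0,0,0,1.0,0,0,-8,0,0,0]'

```text
t: 8.48
eef_pos: [0.4948, 0.3272, 0.364]
orientation: [[-0.505, 0.863, 0.001], [0.863, 0.505, 0.001], [0.0, 0.002, -1.0]]
force: [-0.2, 0.6, -1.2]
finger_gap: 0.0212
```

Run:
```python
from h import *
b=env.camera("side");crop(b,"s11.png",250,120,140,150,4)
a=env.camera("top");crop(a,"t11.png",60,180,180,130,4)
o=env.get_obs();print(o["t"],o["eef_pos"],o["orientation"],o["force"],o["torque"],o["finger_gap"])
```

```text
8.5833 [0.49416077 0.32680809 0.36213545] [[-5.04644599e-01  8.63325536e-01 -1.68756049e-03]
 [ 8.63327185e-01  5.04643592e-01 -1.00854812e-03]
 [-1.90887620e-05 -1.96587521e-03 -9.99998067e-01]] [ 1.00413307  0.180238   -2.2490426 ] [-0.01427209 -0.01402167  0.00119349] 0.021280909394815715
```

View pics/s11.png

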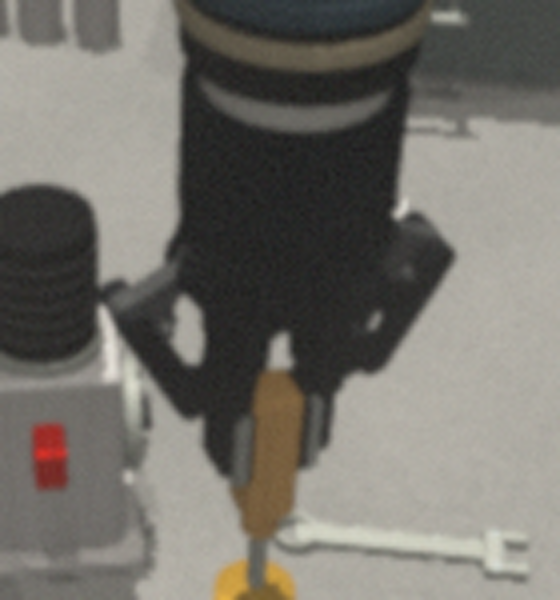

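View pics/t11.png

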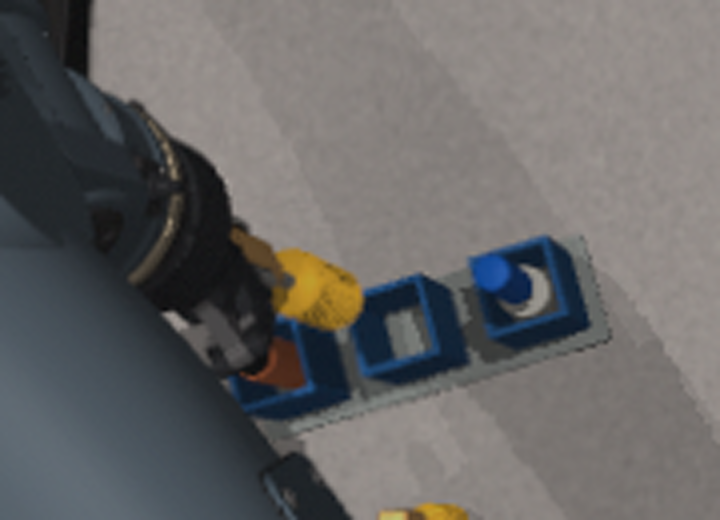

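The brush is free of the rack, the middle socket is empty, and its neighbours are undisturbed. I check the brush axis against the tool axis.

Run:
```python
from h import *
b=env.camera("side");a=env.camera("top")
o=env.get_obs();p=o["eef_pos"];R=o["orientation"]
for c,n,w in((b,"s12.png",(270,210,90,110,6)),(a,"t12.png",(105,225,70,60,9))):
    c=dict(c);im=c["pixels"].copy();k=w[4]
    im=cv2.resize(im[w[1]:w[1]+w[3],w[0]:w[0]+w[2]],None,fx=k,fy=k,interpolation=cv2.INTER_CUBIC)
    tz=.149
    def dr(loc,col):
        q=(proj(c,np.array(loc)@R.T+p)-[w[0],w[1]]+.5)*k-.5
        cv2.polylines(im,[q.round().astype(int)],True,col,1)
    t=np.linspace(0,2*np.pi,40)
    for z in(0,.08): dr([[.0175*np.cos(x),.0175*np.sin(x),tz-z] for x in t],(255,0,255))
    for z in(.125,.19): dr([[sx*.011,sy*.011,tz-z] for sx,sy in((1,1),(1,-1),(-1,-1),(-1,1))],(0,255,0))
    cv2.imwrite("pics/"+n,im)
```

```text
(no output)
```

View pics/s12.png

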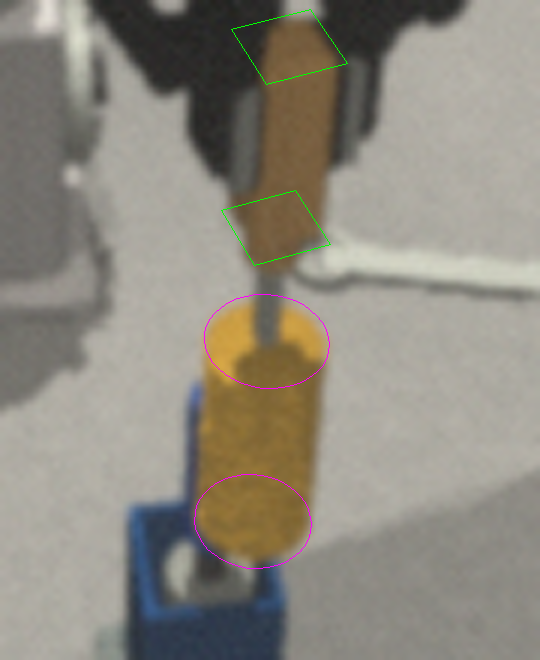

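View pics/t12.png

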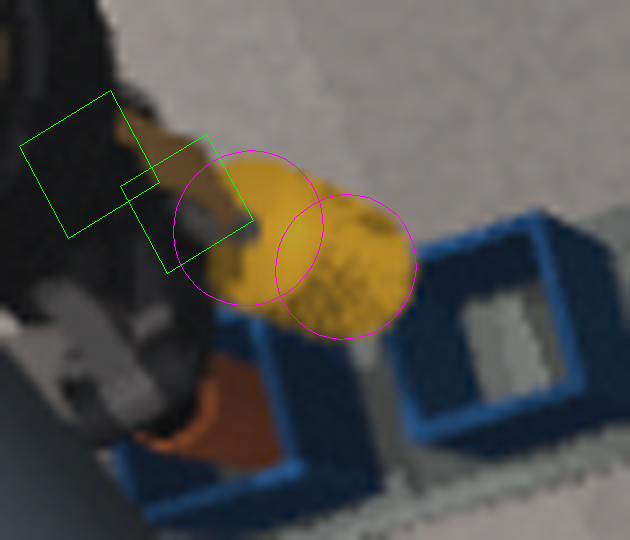

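The brush is aligned with the tool to about 1 px, and its tip sits 149 mm below the TCP. I carry it round the drive unit on the robot's side.

Run:
```python
from h import *
delta([.36,.03,.363],0.05)
delta([.4,.13,.363],0.25)
```

```text
[-18.854, -26.541, -0.03, -0.003, 0.001, 0.479]
[-12.24, -18.041, -0.052, -0.003, 0.0, 0.279]
```

Request:
servo_tool --deltas '[1.0,-1.7,-2.4,0,0,0,0.05,1.0,-3.9,-5.4,0,0,0,0.1,1.0,-6,-8.5,0,0,0,0.16,1.0,-8.2,-11.5,0,0,0,0.22,1.0,-10.3,-14.5,0,0,0,0.28]'

```text
t: 9.1
eef_pos: [0.4197, 0.1634, 0.3624]
orientation: [[-0.244, 0.97, -0.002], [0.97, 0.244, -0.001], [-0.0, -0.002, -1.0]]
force: [0.3, -0.3, -1.0]
finger_gap: 0.0212
```

Run:
```python
from h import *
o=env.get_obs();print(o["eef_pos"],o["t"])
delta([.36,.02,.363],0.0)
```

```text
[0.41968835 0.16335746 0.36238047] 9.1
[-12.445, -9.288, -0.042, -0.002, 0.001, 0.247]
```

Request:
servo_tool --deltas '[1.0,-2.8,-2.1,0,0,0,0.05,1.0,-5.6,-4.2,0,0,0,0.1,1.0,-8.4,-6.3,0,0,0,0.15,1.0,-11.2,-8.4,0,0,0,0.2,1.0,-14,-9.8,0,0,0,0.25]'

```text
t: 9.52
eef_pos: [0.3584, 0.0037, 0.363]
orientation: [[0.003, 1.0, -0.001], [1.0, -0.003, -0.0], [-0.0, -0.001, -1.0]]
force: [1.4, -0.2, -0.6]
finger_gap: 0.0214
```

Run:
```python
from h import *
o=env.get_obs();print(o["eef_pos"],o["t"])
delta([.4917,-.319,.345],-0.5)
delta([.40,-.15,.363],-0.25)
```

```text
[0.35840858 0.00374269 0.36298836] 9.5167
[-32.234, 13.428, 1.784, -0.001, 0.0, 0.497]
[-15.362, 4.205, -0.006, -0.001, 0.0, 0.247]
```

Request:
servo_tool --deltas '[1.0,-3.5,0.5,0,0,0,0.05,1.0,-7,1.4,0,0,0,0.1,1.0,-10.5,2.4,0,0,0,0.15,1.0,-14,3.6,0,0,0,0.2,1.0,-17.5,4.8,0,0,0,0.25]'

```text
t: 9.93
eef_pos: [0.408, -0.1718, 0.3629]
orientation: [[0.251, 0.968, -0.001], [0.968, -0.251, 0.0], [0.0, -0.001, -1.0]]
force: [0.0, -0.2, -0.2]
finger_gap: 0.0213
```

Run:
```python
from h import *
o=env.get_obs();print(o["eef_pos"],o["t"])
delta([.4917,-.319,.345],-0.5)
```

```text
[ 0.40799394 -0.17181137  0.36289461] 9.9333
[-12.145, 11.8, 1.776, -0.001, -0.0, 0.246]
```

Request:
servo_tool --deltas '[1.0,-2.5,2.4,0,0,0,0.05,1.0,-5,4.8,0,0,0,0.1,1.0,-7.5,7.2,0.5,0,0,0.15,1.0,-10,9.6,1,0,0,0.2,1.0,-12,11.6,1.5,0,0,0.25]'

```text
t: 10.35
eef_pos: [0.4915, -0.3172, 0.3468]
orientation: [[0.483, 0.876, -0.002], [0.876, -0.483, 0.001], [0.0, -0.002, -1.0]]
force: [0.9, -0.2, -1.6]
finger_gap: 0.0215
```

Request:
servo_tool --deltas '[1.0,0,0,0,0,0,0,1.0,0,0,0,0,0,0]'

```text
t: 10.52
eef_pos: [0.491, -0.316, 0.3459]
orientation: [[0.482, 0.876, -0.004], [0.876, -0.482, 0.002], [0.0, -0.004, -1.0]]
force: [0.3, -0.3, -1.2]
finger_gap: 0.0212
```

```bash
cat > ov.py <<'E'
from h import *
import sys
def overlay(tag,wb=(290,60,90,110,6),wa=(400,200,80,80,7),tz=.149):
    b=env.camera("side");a=env.camera("top")
    o=env.get_obs();p=o["eef_pos"];R=o["orientation"]
    for c,n,w in((b,"s"+tag,wb),(a,"t"+tag,wa)):
        k=w[4];im=cv2.resize(c["pixels"][w[1]:w[1]+w[3],w[0]:w[0]+w[2]],None,fx=k,fy=k,interpolation=cv2.INTER_CUBIC)
        def dr(W,col): cv2.polylines(im,[((proj(c,W)-[w[0],w[1]]+.5)*k-.5).round().astype(int)],True,col,1)
        t=np.linspace(0,2*np.pi,40)
        for z in(0,.08): dr(np.array([[.0175*np.cos(x),.0175*np.sin(x),tz-z] for x in t])@R.T+p,(255,0,255))
        dr([[*(BORE2+.02*np.array([np.cos(x),np.sin(x)])),.11] for x in t],(0,255,0))
        cv2.imwrite(f"pics/{n}.png",im)
    print(o["t"],p,o["force"],o["finger_gap"])
BORE2=np.array([.4917,-.319])
E
python3 -c "
from ov import *
overlay('13');delta([.4917,-.319,.345],-0.5)"
```

```text
10.6167 [ 0.49057111 -0.31463455  0.34784796] [ 0.3537648   0.07255933 -0.66377246] 0.021408241314474302
[-0.329, 0.309, 0.284, -0.002, -0.0, -0.001]
```

View pics/s13.png

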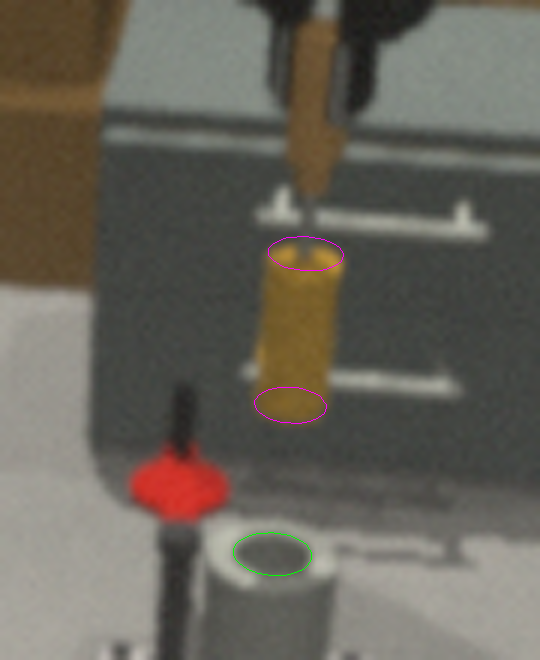

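View pics/t13.png

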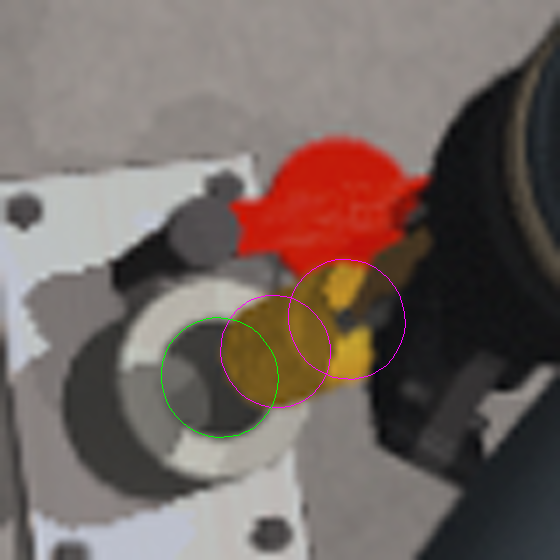

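Request:
servo_tool --deltas '[1.0,-0.3,0.3,1,0,0,0,1.0,-0.3,0.3,3,0,0,0,1.0,-0.3,0.3,6,0,0,0,1.0,-0.3,0.3,7.5,0,0,0,1.0,-0.3,0.3,7.5,0,0,0]'

```text
t: 11.03
eef_pos: [0.4906, -0.3175, 0.2702]
orientation: [[0.479, 0.878, -0.004], [0.878, -0.479, 0.003], [0.0, -0.005, -1.0]]
force: [-0.4, -0.0, -1.1]
finger_gap: 0.021
```

Request:
servo_tool --deltas '[1.0,0,0,0,0,0,0,1.0,0,0,0,0,0,0,1.0,0,0,0,0,0,0]'

```text
t: 11.28
eef_pos: [0.4927, -0.3193, 0.2752]
orientation: [[0.48, 0.877, 0.002], [0.877, -0.48, -0.001], [-0.0, 0.003, -1.0]]
force: [0.9, 0.6, -0.8]
finger_gap: 0.0215
```

```bash
python3 -c "
from ov import *
overlay('14');delta([.4917,-.319,.265],-0.5)"
```

```text
11.3833 [ 0.49265608 -0.31934574  0.27481748] [-1.27702464 -0.14561172 -1.55104604] 0.021932658601984942
[-0.015, -0.103, 0.982, 0.002, 0.0, -0.001]
```

View pics/s14.png

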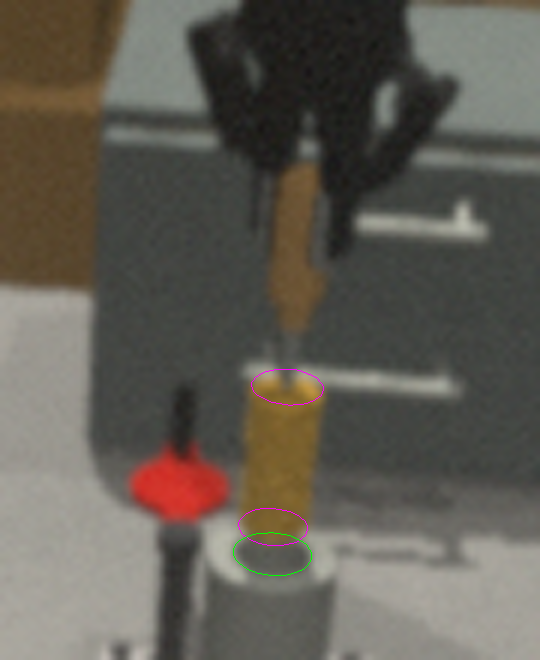

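View pics/t14.png

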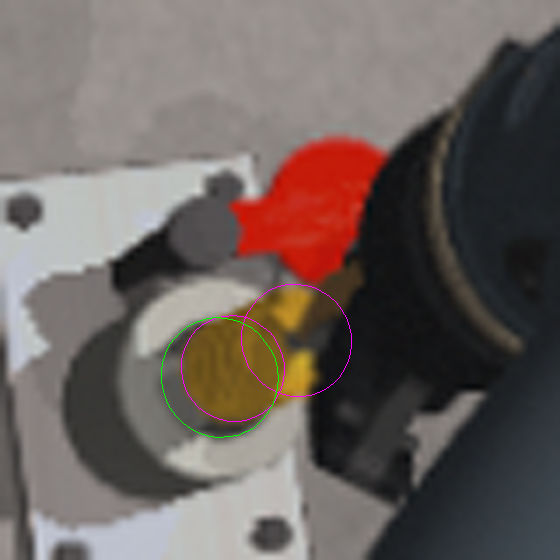

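The head is centred over the mouth in both views. I enter the bore gently.

Request:
servo_tool --deltas '[1.0,0,-0.1,1,0,0,0,1.0,0,-0.1,2,0,0,0,1.0,0,-0.1,3,0,0,0,1.0,0,-0.1,4,0,0,0,1.0,0,-0.1,5,0,0,0]'

```text
t: 11.8
eef_pos: [0.4912, -0.3186, 0.2224]
orientation: [[0.48, 0.877, -0.0], [0.877, -0.48, 0.0], [0.0, -0.0, -1.0]]
force: [0.5, 0.2, -1.2]
finger_gap: 0.0213
```

```bash
python3 -c "
from h import *
o=env.get_obs();print(o['t'],o['eef_pos'],o['force'],o['torque'],o['finger_gap'])
delta([.4917,-.319,.175],-0.5)"
```

```text
11.8 [ 0.49124322 -0.31859201  0.22244666] [ 0.50567116  0.23396591 -1.19629483] [-0.00815486  0.03114585 -0.02102074] 0.021329266707356038
[-0.014, 0.062, 4.745, -0.0, -0.0, -0.001]
```

Request:
servo_tool --deltas '[1.0,0,0.05,1,0,0,0,1.0,0,0.05,2,0,0,0,1.0,0,0.05,3,0,0,0,1.0,0,0.05,4,0,0,0,1.0,0,0.05,4.7,0,0,0]'

```text
t: 12.22
eef_pos: [0.4915, -0.3187, 0.1751]
orientation: [[0.48, 0.877, -0.001], [0.877, -0.48, 0.001], [0.0, -0.001, -1.0]]
force: [-0.2, 0.7, -1.5]
finger_gap: 0.0216
```

Request:
servo_tool --deltas '[1.0,0,0,0.2,0,0,0,1.0,0,0,0.4,0,0,0]'

```text
t: 12.38
eef_pos: [0.4917, -0.3188, 0.1721]
orientation: [[0.48, 0.877, -0.0], [0.877, -0.48, 0.0], [0.0, -0.001, -1.0]]
force: [0.4, -0.1, -0.5]
finger_gap: 0.0216
```

```bash
python3 -c "
from ov import *
overlay('15');delta([.4917,-.319,.175],-0.5)"
```

```text
12.4833 [ 0.49187815 -0.31892457  0.17258122] [ 0.09728411 -0.28129224 -1.41773394] 0.021246778554091416
[-0.015, -0.012, -0.242, 0.0, -0.0, -0.001]
```

View pics/s15.png

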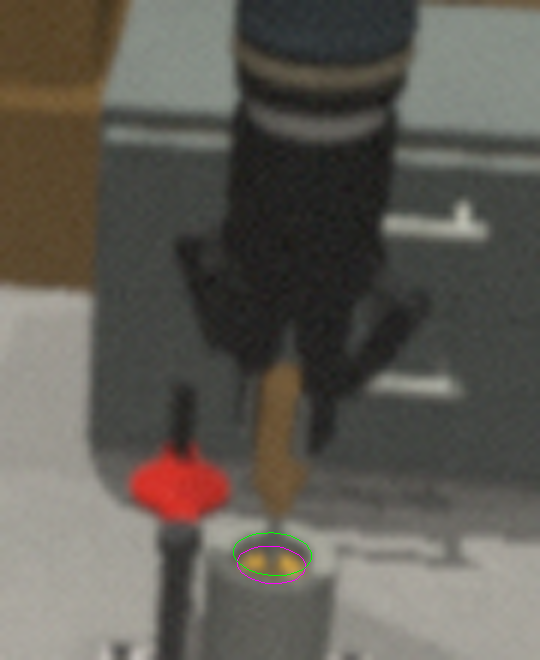

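The brush is in the bore with the head below the rim. I feel for the floor in millimetre steps.

Request:
servo_tool --deltas '[1.0,0,0,0.15,0,0,0,1.0,0,0,0.3,0,0,0,1.0,0,0,0.3,0,0,0]'

```text
t: 12.73
eef_pos: [0.4918, -0.3189, 0.1696]
orientation: [[0.48, 0.877, 0.0], [0.877, -0.48, 0.0], [0.0, 0.0, -1.0]]
force: [-0.3, 0.4, -1.7]
finger_gap: 0.0217
```

Request:
servo_tool --deltas '[1.0,0,0,0.1,0,0,0,1.0,0,0,0.1,0,0,0]'

```text
t: 12.9
eef_pos: [0.492, -0.3191, 0.1692]
orientation: [[0.48, 0.877, 0.001], [0.877, -0.48, -0.0], [-0.0, 0.001, -1.0]]
force: [-0.4, 1.1, 3.3]
finger_gap: 0.0211
```

Request:
servo_tool --deltas '[1.0,0,0,0.1,0,0,0,1.0,0,0,0.1,0,0,0]'

```text
t: 13.07
eef_pos: [0.4921, -0.3191, 0.1692]
orientation: [[0.48, 0.877, 0.002], [0.877, -0.48, -0.001], [-0.0, 0.002, -1.0]]
force: [-2.4, 2.0, 10.9]
finger_gap: 0.0213
```

The floor is reached at TCP z 0.1692, with an upward reaction of 3 to 11 N. Stroke 1 up to 0.236.

Request:
servo_tool --deltas '[1.0,0,0,-1.5,0,0,0,1.0,0,0,-3.5,0,0,0,1.0,0,0,-5.5,0,0,0,1.0,0,0,-6.8,0,0,0,1.0,0,0,-6.8,0,0,0]'

```text
t: 13.48
eef_pos: [0.4928, -0.3196, 0.2384]
orientation: [[0.48, 0.877, 0.004], [0.877, -0.48, -0.002], [-0.0, 0.004, -1.0]]
force: [0.6, -0.1, -1.3]
finger_gap: 0.0214
```

Request:
servo_tool --deltas '[1.0,0,0,0,0,0,0,1.0,0,0,0,0,0,0]'

```text
t: 13.65
eef_pos: [0.4915, -0.3187, 0.2345]
orientation: [[0.48, 0.877, -0.001], [0.877, -0.48, 0.001], [0.0, -0.001, -1.0]]
force: [-0.8, 0.9, -0.9]
finger_gap: 0.0209
```

```bash
python3 -c "
from ov import *
overlay('16');delta([.4918,-.319,.1692],-0.5)"
```

```text
13.75 [ 0.49129468 -0.31860889  0.2342447 ] [-0.33187173  0.62477857 -1.0239151 ] 0.021458061773513244
[-0.011, 0.077, 6.504, -0.002, -0.0, -0.001]
```

View pics/s16.png

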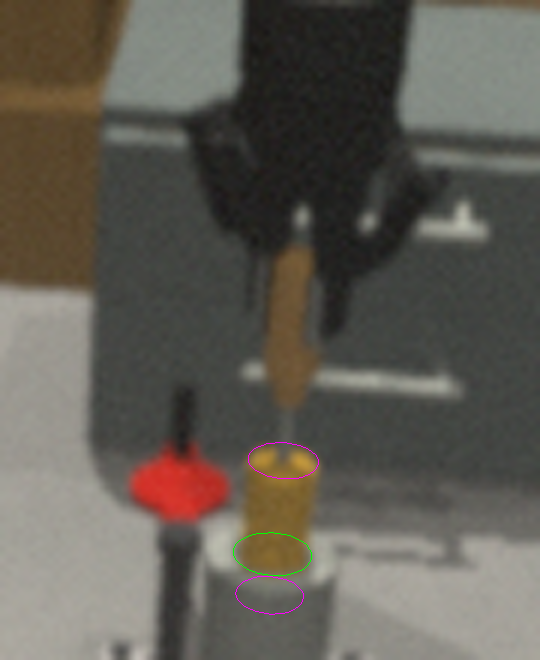

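About 55 mm of the bristles stand clear of the rim. Second stroke.

Request:
servo_tool --deltas '[1.0,0,0,2,0,0,0,1.0,0,0,4,0,0,0,1.0,0,0,5.5,0,0,0,1.0,0,0,6.3,0,0,0,1.0,0,0,6.6,0,0,0]'

```text
t: 14.17
eef_pos: [0.491, -0.3184, 0.1689]
orientation: [[0.48, 0.877, -0.002], [0.877, -0.48, 0.001], [0.0, -0.002, -1.0]]
force: [-6.1, 3.9, 26.1]
finger_gap: 0.0214
```

Request:
servo_tool --deltas '[1.0,0,0,0.1,0,0,0,1.0,0,0,0.1,0,0,0]'

```text
t: 14.33
eef_pos: [0.4916, -0.3188, 0.169]
orientation: [[0.48, 0.877, -0.0], [0.877, -0.48, 0.0], [0.0, -0.0, -1.0]]
force: [-1.6, 1.2, 3.4]
finger_gap: 0.021
```

Floor contact again (26 N peak, 3 N now). Up, then the third stroke.

Request:
servo_tool --deltas '[1.0,0,0,-1.5,0,0,0,1.0,0,0,-3.5,0,0,0,1.0,0,0,-5.5,0,0,0,1.0,0,0,-6.6,0,0,0,1.0,0,0,-6.6,0,0,0]'

```text
t: 14.75
eef_pos: [0.4928, -0.3196, 0.2371]
orientation: [[0.48, 0.877, 0.003], [0.877, -0.48, -0.002], [-0.0, 0.004, -1.0]]
force: [-0.1, -0.5, -2.8]
finger_gap: 0.0215
```

Request:
servo_tool --deltas '[1.0,0,0,0,0,0,0,1.0,0,0,0,0,0,0]'

```text
t: 14.92
eef_pos: [0.4915, -0.3187, 0.2335]
orientation: [[0.48, 0.877, -0.001], [0.877, -0.48, 0.001], [0.0, -0.001, -1.0]]
force: [-0.0, 0.6, -0.6]
finger_gap: 0.0216
```

Request:
servo_tool --deltas '[1.0,0,0,2,0,0,0,1.0,0,0,4,0,0,0,1.0,0,0,5.3,0,0,0,1.0,0,0,6.1,0,0,0,1.0,0,0,6.5,0,0,0]'

```text
t: 15.33
eef_pos: [0.4912, -0.3185, 0.1689]
orientation: [[0.48, 0.877, -0.001], [0.877, -0.48, 0.001], [0.0, -0.002, -1.0]]
force: [-7.7, 5.1, 34.9]
finger_gap: 0.0213
```

Request:
servo_tool --deltas '[1.0,0,0,0.1,0,0,0,1.0,0,0,0.1,0,0,0]'

```text
t: 15.5
eef_pos: [0.4916, -0.3188, 0.169]
orientation: [[0.48, 0.877, 0.0], [0.877, -0.48, 0.0], [0.0, 0.0, -1.0]]
force: [-1.5, 1.3, 4.7]
finger_gap: 0.0218
```

Request:
servo_tool --deltas '[1.0,0,0,-1.5,0,0,0,1.0,0,0,-3.5,0,0,0,1.0,0,0,-5.5,0,0,0,1.0,0,0,-8,0,0,0,1.0,0,0,-10.5,0,0,0]'

```text
t: 15.92
eef_pos: [0.4915, -0.3187, 0.2742]
orientation: [[0.48, 0.877, -0.001], [0.877, -0.48, 0.001], [0.0, -0.001, -1.0]]
force: [0.6, 0.6, -1.1]
finger_gap: 0.0215
```

Request:
servo_tool --deltas '[1.0,0,0,-3,0,0,0,1.0,0,0,-6,0,0,0,1.0,0,0,-9,0,0,0,1.0,0,0,-9,0,0,0]'

```text
t: 16.25
eef_pos: [0.4927, -0.3195, 0.3692]
orientation: [[0.48, 0.877, 0.007], [0.877, -0.48, -0.004], [-0.001, 0.008, -1.0]]
force: [1.4, -0.4, -0.5]
finger_gap: 0.0214
```

```bash
python3 -c "
from ov import *
overlay('17');delta([.36,-.0,.363],0.0);delta([.42,-.18,.363],-.25)"
```

```text
16.35 [ 0.49228242 -0.31926944  0.36427177] [ 0.97107299 -0.85490535 -1.36859108] 0.021221764586677388
[21.649, -26.938, 0.067, 0.002, 0.001, -0.501]
[8.743, -13.03, 0.099, 0.002, 0.0, -0.251]
```

View pics/s17.png

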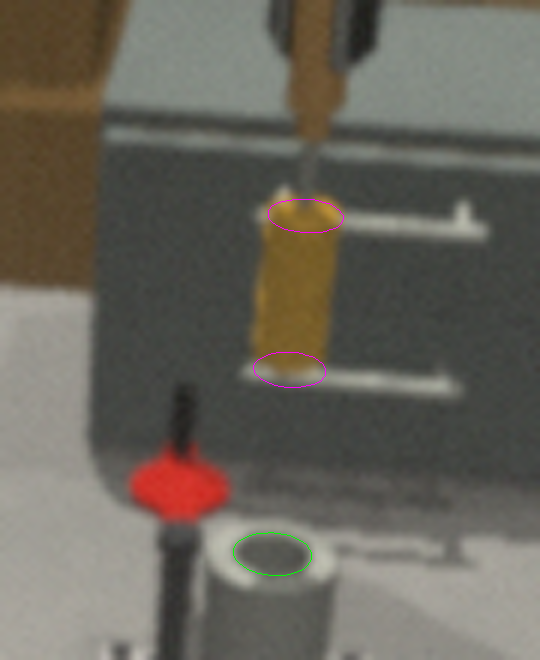

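Three strokes are done; the brush is out and still aligned. I carry it back by the same route.

Request:
servo_tool --deltas '[1.0,2.2,-2.6,0,0,0,-0.05,1.0,4.4,-5.6,0,0,0,-0.1,1.0,6.6,-8.6,0,0,0,-0.15,1.0,8.7,-12,0,0,0,-0.2,1.0,11,-15,0,0,0,-0.25]'

```text
t: 16.77
eef_pos: [0.411, -0.1489, 0.3617]
orientation: [[0.247, 0.969, -0.003], [0.969, -0.247, 0.001], [0.0, -0.003, -1.0]]
force: [1.0, 0.1, -0.5]
finger_gap: 0.0209
```

```bash
python3 -c "
from h import *
print(env.get_obs()['eef_pos']);delta([.36,-.0,.363],0.0)"
```

```text
[ 0.41102041 -0.14887817  0.36174442]
[13.17, -8.616, -0.095, -0.003, -0.001, -0.249]
```

Request:
servo_tool --deltas '[1.0,3,-2,0,0,0,-0.05,1.0,6,-4,0,0,0,-0.1,1.0,9,-6,0,0,0,-0.15,1.0,12,-7.8,0,0,0,-0.2,1.0,15,-9,0,0,0,-0.25]'

```text
t: 17.18
eef_pos: [0.3609, 0.0186, 0.3624]
orientation: [[-0.001, 1.0, -0.002], [1.0, 0.001, 0.0], [0.0, -0.002, -1.0]]
force: [1.7, -0.6, -0.7]
finger_gap: 0.0214
```

```bash
python3 -c "
from h import *
print(env.get_obs()['eef_pos']);delta([.41,.16,.363],0.25);delta([.4945,.3271,.363],.529)"
```

```text
[0.36089792 0.01856176 0.36244593]
[14.139, 4.925, -0.063, -0.002, -0.0, -0.249]
[30.84, 13.392, -0.077, -0.002, -0.001, -0.528]
```

Request:
servo_tool --deltas '[1.0,3,0.9,0,0,0,-0.05,1.0,6.5,2,0,0,0,-0.1,1.0,10,3.3,0,0,0,-0.16,1.0,13,4.6,0,0,0,-0.22,1.0,16.5,6.1,0,0,0,-0.28]'

```text
t: 17.6
eef_pos: [0.4237, 0.1835, 0.3623]
orientation: [[-0.279, 0.96, -0.002], [0.96, 0.279, -0.001], [-0.0, -0.002, -1.0]]
force: [1.4, -0.3, -1.6]
finger_gap: 0.0215
```

```bash
python3 -c "
from h import *
print(env.get_obs()['eef_pos']);delta([.4945,.3271,.363],.529)"
```

```text
[0.42367428 0.18353793 0.36229379]
[11.814, 10.802, -0.096, -0.002, 0.0, -0.247]
```

Request:
servo_tool --deltas '[1.0,2.5,2.3,0,0,0,-0.05,1.0,5,4.6,0,0,0,-0.1,1.0,7.5,6.9,0,0,0,-0.16,1.0,10,9.1,0,0,0,-0.21,1.0,11.4,10.4,0,0,0,-0.247]'

```text
t: 18.02
eef_pos: [0.4934, 0.3232, 0.3607]
orientation: [[-0.506, 0.863, -0.003], [0.863, 0.505, -0.001], [0.0, -0.003, -1.0]]
force: [0.1, 0.1, -2.0]
finger_gap: 0.0219
```

Request:
servo_tool --deltas '[1.0,0,0,0,0,0,0,1.0,0,0,0,0,0,0,1.0,0,0,0,0,0,0]'

```text
t: 18.27
eef_pos: [0.4923, 0.3199, 0.3624]
orientation: [[-0.502, 0.865, -0.002], [0.865, 0.502, -0.001], [-0.0, -0.002, -1.0]]
force: [-0.9, 0.8, -1.7]
finger_gap: 0.0217
```

```bash
python3 -c "
from h import *
print(env.get_obs()['eef_pos'],env.get_obs()['finger_gap']);delta([.4945,.3271,.363],.529)"
```

```text
[0.49234721 0.31987664 0.36244592] 0.02172310500012092
[0.517, 0.548, -0.057, -0.002, 0.0, -0.004]
```

Request:
servo_tool --deltas '[1.0,0.5,0.5,1,0,0,0,1.0,0.5,0.5,3.5,0,0,0,1.0,0.5,0.5,6,0,0,0,1.0,0.5,0.5,8.5,0,0,0,1.0,0.5,0.5,9.5,0,0,0]'

```text
t: 18.68
eef_pos: [0.4933, 0.3259, 0.2652]
orientation: [[-0.501, 0.865, -0.003], [0.865, 0.501, -0.002], [-0.0, -0.004, -1.0]]
force: [0.7, 0.6, -1.4]
finger_gap: 0.0212
```

Request:
servo_tool --deltas '[1.0,0,0,0,0,0,0,1.0,0,0,0,0,0,0,1.0,0,0,0,0,0,0,1.0,0,0,0,0,0,0]'

```text
t: 19.02
eef_pos: [0.4953, 0.3276, 0.2703]
orientation: [[-0.502, 0.865, 0.002], [0.865, 0.502, 0.002], [0.0, 0.003, -1.0]]
force: [0.2, -0.3, -1.1]
finger_gap: 0.0215
```

```bash
python3 -c "
from ov import *
overlay('18',(270,240,90,110,6),(105,225,80,60,9));delta([.494,.3268,.26],.529)"
```

```text
19.1167 [0.49516075 0.32755531 0.26978394] [-0.10622306  0.18527726 -1.06502732] 0.0214369723349634
[-0.007, -0.14, 0.978, 0.002, -0.0, -0.003]
```

View pics/s18.png

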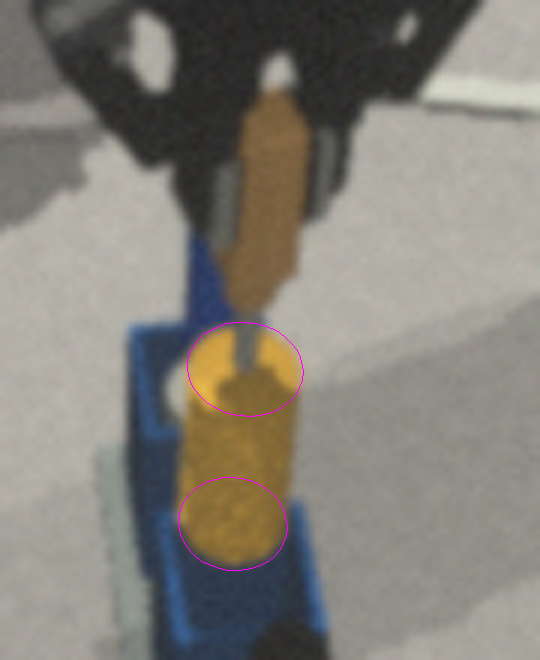

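View pics/t18.png

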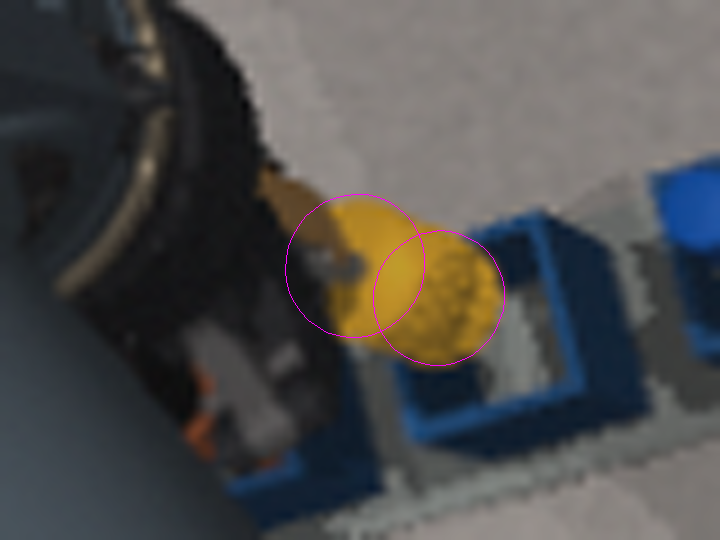

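Request:
servo_tool --deltas '[1.0,0,-0.15,1,0,0,0,1.0,0,-0.15,2,0,0,0,1.0,0,-0.15,3,0,0,0,1.0,0,-0.15,3,0,0,0,1.0,0,-0.15,3,0,0,0]'

```text
t: 19.53
eef_pos: [0.4931, 0.3263, 0.2379]
orientation: [[-0.502, 0.865, -0.001], [0.865, 0.502, -0.001], [-0.0, -0.001, -1.0]]
force: [-0.4, 0.0, -1.8]
finger_gap: 0.0213
```

```bash
python3 -c "
from ov import *
overlay('19',(270,240,90,110,6),(105,225,80,60,9));delta([.494,.3268,.154],.529)"
```

```text
19.6333 [0.49353298 0.32660476 0.23886869] [ 0.94011456 -0.15023461 -0.43186603] 0.021296851800288934
[-0.007, 0.048, 8.487, 0.0, -0.0, -0.003]
```

View pics/s19.png

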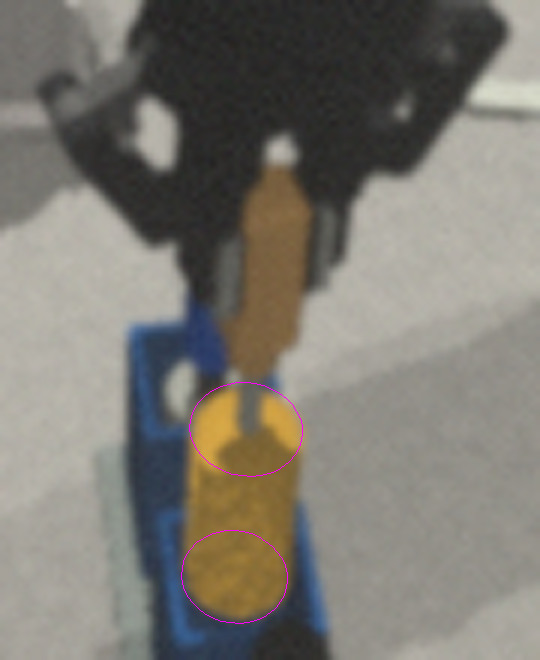

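View pics/t19.png

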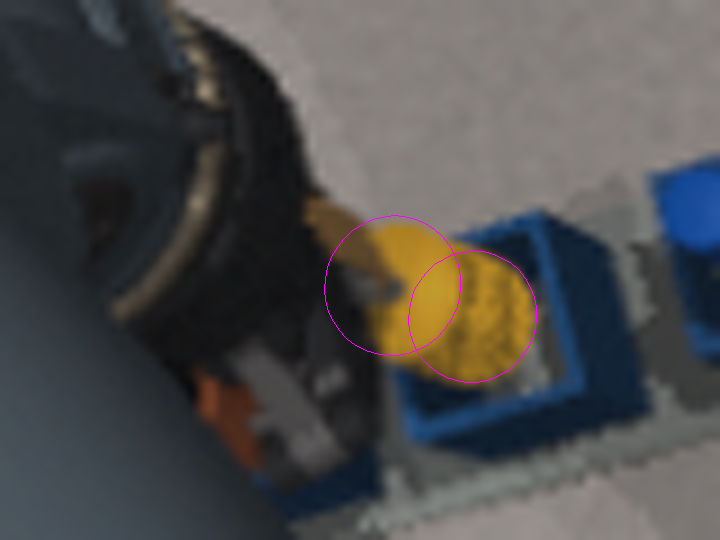

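Both views put the tip about 2 mm to +x of the socket centre. I shift 2 mm and lower.

Request:
servo_tool --deltas '[1.0,0.05,-0.2,0,0,0,0,1.0,0.05,-0.2,1,0,0,0,1.0,0.05,-0.2,2,0,0,0,1.0,0.05,-0.2,3,0,0,0,1.0,0.05,-0.2,4,0,0,0]'

```text
t: 20.05
eef_pos: [0.4911, 0.3258, 0.1971]
orientation: [[-0.502, 0.865, -0.001], [0.865, 0.502, -0.0], [0.0, -0.001, -1.0]]
force: [0.3, 0.0, -0.6]
finger_gap: 0.0212
```

```bash
python3 -c "
from h import *
o=env.get_obs();print(o['t'],o['eef_pos'],o['force'],o['torque'])
delta([.492,.326,.154],.529)"
```

```text
20.05 [0.49112839 0.32575099 0.19711928] [ 0.30721183  0.02700092 -0.59396407] [-0.01293701  0.07001184 -0.00661404]
[-0.022, 0.091, 4.312, -0.001, -0.0, -0.003]
```

Request:
servo_tool --deltas '[1.0,0,0,1,0,0,0,1.0,0,0,2,0,0,0,1.0,0,0,3,0,0,0,1.0,0,0,3.5,0,0,0,1.0,0,0,3.8,0,0,0]'

```text
t: 20.47
eef_pos: [0.4911, 0.3257, 0.1594]
orientation: [[-0.502, 0.865, -0.001], [0.865, 0.502, -0.001], [0.0, -0.001, -1.0]]
force: [-0.6, 0.5, -0.2]
finger_gap: 0.0209
```

Request:
servo_tool --deltas '[1.0,0,0,0.15,0,0,0,1.0,0,0,0.15,0,0,0]'

```text
t: 20.63
eef_pos: [0.4915, 0.326, 0.159]
orientation: [[-0.502, 0.865, -0.0], [0.865, 0.502, 0.0], [0.0, 0.0, -1.0]]
force: [0.5, -0.1, -0.7]
finger_gap: 0.0213
```

Request:
servo_tool --deltas '[1.0,0,0,0.15,0,0,0,1.0,0,0,0.15,0,0,0]'

```text
t: 20.8
eef_pos: [0.4916, 0.3261, 0.1579]
orientation: [[-0.502, 0.865, 0.001], [0.865, 0.502, 0.0], [0.0, 0.001, -1.0]]
force: [0.1, 0.0, -0.6]
finger_gap: 0.0214
```

Request:
servo_tool --deltas '[1.0,0,0,0.15,0,0,0,1.0,0,0,0.25,0,0,0,1.0,0,0,0.25,0,0,0]'

```text
t: 21.05
eef_pos: [0.4914, 0.326, 0.155]
orientation: [[-0.502, 0.865, -0.0], [0.865, 0.502, 0.0], [0.0, 0.0, -1.0]]
force: [0.6, 0.3, -0.4]
finger_gap: 0.0216
```

Request:
servo_tool --deltas '[1.0,0,0,0.1,0,0,0,1.0,0,0,0.1,0,0,0]'

```text
t: 21.22
eef_pos: [0.4914, 0.326, 0.1541]
orientation: [[-0.502, 0.865, 0.0], [0.865, 0.502, 0.0], [0.0, 0.0, -1.0]]
force: [0.3, 0.7, -1.7]
finger_gap: 0.0213
```

Request:
servo_tool --deltas '[1.0,0,0,0.1,0,0,0,1.0,0,0,0.1,0,0,0]'

```text
t: 21.38
eef_pos: [0.4916, 0.326, 0.154]
orientation: [[-0.502, 0.865, 0.001], [0.865, 0.502, 0.001], [0.0, 0.001, -1.0]]
force: [-1.2, -1.8, 5.2]
finger_gap: 0.0214
```

The brush is seated on the socket floor with a 5 N reaction. I open and check before rising.

Request:
servo_tool --deltas '[2.4,0,0,0,0,0,0,2.8,0,0,0,0,0,0,3.4,0,0,0,0,0,0,4.2,0,0,0,0,0,0,4.5,0,0,0,0,0,0]'

```text
t: 21.8
eef_pos: [0.4914, 0.326, 0.153]
orientation: [[-0.502, 0.865, -0.0], [0.865, 0.502, 0.0], [0.0, -0.0, -1.0]]
force: [0.5, -0.4, 0.0]
finger_gap: 0.0448
```

```bash
python3 -c "
from ov import *
overlay('20',(270,230,90,120,5))"
```

```text
21.9 [0.49137787 0.32597556 0.15300066] [0.74794845 0.56193484 0.267887  ] 0.0451491633681823
```

View pics/s20.png

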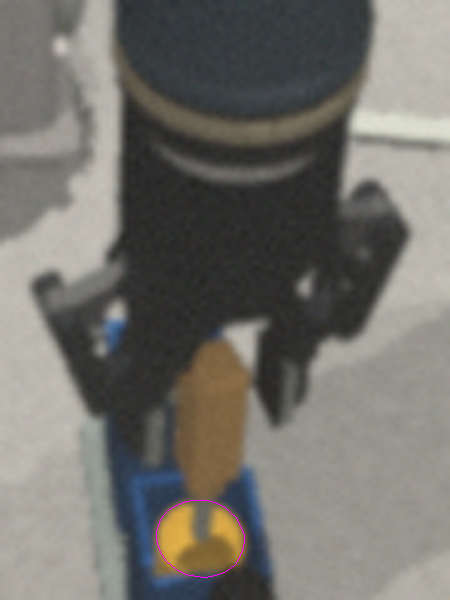

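The fingers are clear on both sides and the brush stands upright in its socket. I rise straight up.

Request:
servo_tool --deltas '[4.5,0,0,-1.5,0,0,0,4.5,0,0,-4,0,0,0,4.5,0,0,-7,0,0,0,4.5,0,0,-10,0,0,0,4.5,0,0,-13,0,0,0]'

```text
t: 22.32
eef_pos: [0.4912, 0.3258, 0.2845]
orientation: [[-0.502, 0.865, -0.0], [0.865, 0.502, -0.0], [0.0, -0.0, -1.0]]
force: [0.7, 1.0, 0.0]
finger_gap: 0.045
```

Request:
servo_tool --deltas '[4.5,-2,-2.8,-3,0,0,0.05,4.5,-4.2,-5.4,-3,0,0,0.1,4.5,-6.2,-8.5,-3,0,0,0.16,4.5,-8.4,-11.5,-3,0,0,0.22,4.5,-10.6,-14.5,-3,0,0,0.28]'

```text
t: 22.73
eef_pos: [0.4183, 0.1603, 0.3132]
orientation: [[-0.241, 0.97, 0.0], [0.97, 0.241, 0.0], [0.0, 0.001, -1.0]]
force: [0.7, -0.1, 1.3]
finger_gap: 0.045
```

```bash
python3 -c "
from ov import *
overlay('21',(270,230,90,120,5),(90,210,130,110,5))
delta([.36,.02,.31],0.0)"
```

```text
22.8333 [0.41692306 0.15797556 0.31406969] [-0.97085644 -0.45831517  0.12978671] 0.045229388904258296
[-12.04, -8.821, 0.413, 0.0, 0.001, 0.241]
```

View pics/s21.png

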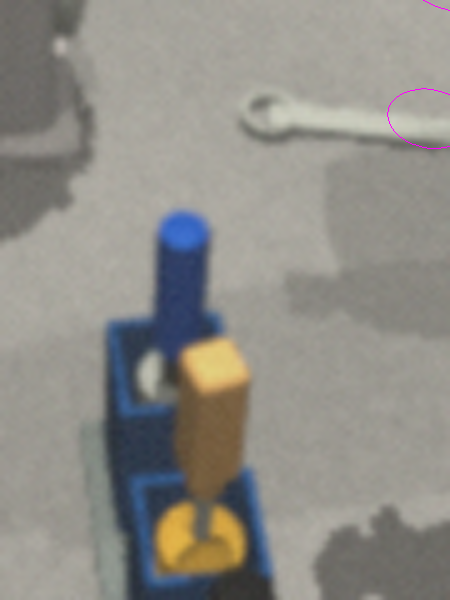

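View pics/t21.png

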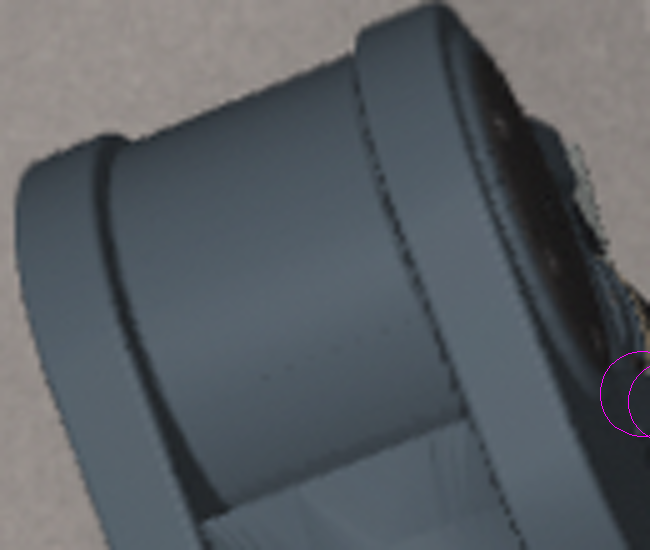

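The brush stands in the middle socket and its neighbours are untouched. I go back to close the cover, gripper closed.

Request:
servo_tool --deltas '[0,-3,-2.2,0,0,0,0.05,0,-6,-4.4,0,0,0,0.1,0,-9,-6.6,0,0,0,0.15,0,-12,-8.8,0,0,0,0.2,0,-15,-10,0,0,0,0.24]'

```text
t: 23.25
eef_pos: [0.3571, -0.0094, 0.3134]
orientation: [[-0.005, 1.0, 0.0], [1.0, 0.005, 0.0], [0.0, 0.0, -1.0]]
force: [0.9, -0.5, 0.7]
finger_gap: -0.0003
```

```bash
sed -i 's/^BORE=.*;YAW/BORE=np.array([.4917,-.3193]);YAW/' h.py; python3 -c "
from h import *
print(env.get_obs()['eef_pos']);delta([.42,-.2,.31],-.1);p,psi=arc(1.54,-.045);print(p,psi-6.283)"
```

```text
[ 0.35714065 -0.00935667  0.31340591]
[-19.094, 6.196, 0.34, 0.0, -0.0, 0.105]
[ 0.59234039 -0.38772504] 0.10438898038468913
```

Request:
servo_tool --deltas '[0,-3.7,0.7,0,0,0,0,0,-7.4,1.7,0,0,0,0,0,-11,3,0,0,0,0,0,-14.7,4.5,0,0,0,0,0,-18.4,6,0,0,0,0]'

```text
t: 23.67
eef_pos: [0.4205, -0.194, 0.3133]
orientation: [[-0.006, 1.0, 0.001], [1.0, 0.006, -0.0], [-0.0, 0.001, -1.0]]
force: [1.4, 0.6, 0.3]
finger_gap: 0.0002
```

```bash
python3 -c "
from h import *
print(env.get_obs()['eef_pos']);delta([.5923,-.3877,.27],.104)"
```

```text
[ 0.42050478 -0.19401554  0.3132964 ]
[-19.473, 17.055, 4.35, 0.001, 0.0, -0.098]
```

Request:
servo_tool --deltas '[0,-2.8,2.5,0.5,0,0,-0.02,0,-5.6,5,1,0,0,-0.04,0,-8.4,7.5,1.5,0,0,-0.06,0,-11.2,10,2,0,0,-0.08,0,-14,12.4,3,0,0,-0.1]'

```text
t: 24.08
eef_pos: [0.5466, -0.3328, 0.2831]
orientation: [[-0.107, 0.994, 0.001], [0.994, 0.107, -0.001], [-0.001, 0.001, -1.0]]
force: [0.0, -0.7, 0.9]
finger_gap: -0.0001
```

Request:
servo_tool --deltas '[0,-2.7,2.2,0.5,0,0,0,0,-5,4,1.2,0,0,0,0,-5,4,1.2,0,0,0,0,-5,4,1.2,0,0,0]'

```text
t: 24.42
eef_pos: [0.5907, -0.3774, 0.268]
orientation: [[-0.106, 0.994, -0.003], [0.994, 0.106, 0.002], [0.002, -0.003, -1.0]]
force: [-0.7, 0.3, -0.2]
finger_gap: -0.0001
```

```bash
python3 -c "
from h import *
print(env.get_obs()['t'],env.get_obs()['eef_pos'],env.get_obs()['q']);delta([.5923,-.3877,.13],.104)
crop(env.camera('side'),'s22.png',270,70,110,100,6)
crop(env.camera('top'),'t22.png',390,190,110,90,6)"
```

```text
24.4167 [ 0.59069137 -0.37744754  0.26801195] [-5.68677026e-01  5.66436300e-01  5.92981902e-01  1.60087671e+00
  1.79784007e-04  8.96324071e-01]
[-1.069, 0.088, 13.799, -0.003, -0.002, 0.002]
```

View pics/s22.png

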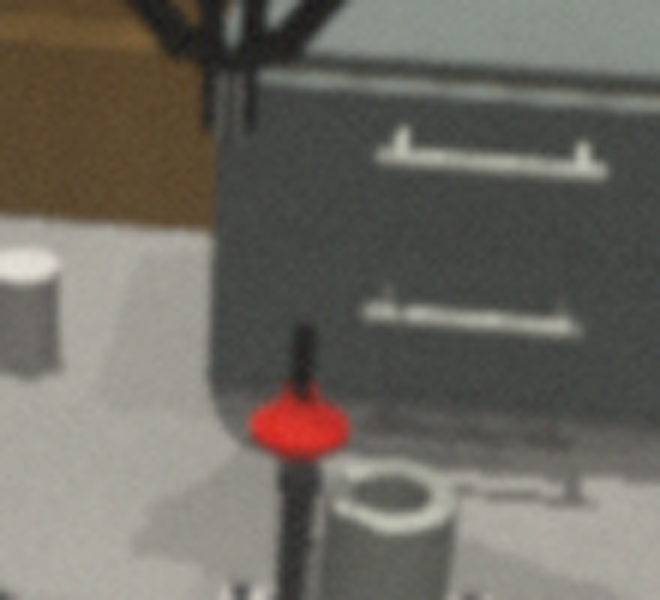

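View pics/t22.png

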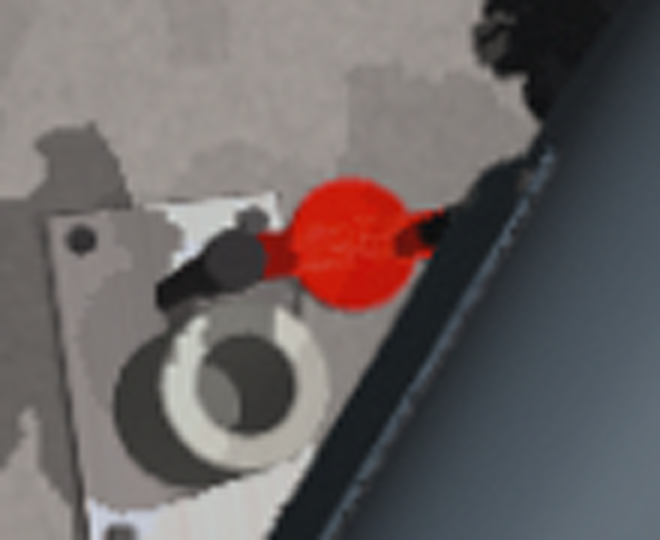

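Request:
servo_tool --deltas '[0,-0.8,0.1,2,0,0,0,0,-0.8,0.1,5,0,0,0,0,-0.8,0.1,8,0,0,0,0,-0.8,0.1,11,0,0,0,0,-0.8,0.1,13.5,0,0,0]'

```text
t: 24.93
eef_pos: [0.591, -0.3834, 0.1358]
orientation: [[-0.107, 0.994, 0.001], [0.994, 0.107, -0.0], [-0.0, 0.001, -1.0]]
force: [-0.2, -0.3, -0.4]
finger_gap: -0.0001
```

Request:
servo_tool --deltas '[0,0,0,0,0,0,0,0,0,0,0,0,0,0,0,0,0,0,0,0,0]'

```text
t: 25.18
eef_pos: [0.5923, -0.3846, 0.1388]
orientation: [[-0.106, 0.994, 0.003], [0.994, 0.106, -0.002], [-0.002, 0.002, -1.0]]
force: [0.6, 0.5, 0.6]
finger_gap: -0.0002
```

```bash
python3 -c "
from h import *
o=env.get_obs();print(o['t'],o['eef_pos'],o['force'])
crop(env.camera('side'),'s23.png',270,70,110,100,6)
for a in (1.54,1.5,1.4,1.3,1.2,1.1):
  p,psi=arc(a,-.022);delta([*p,.13],psi)"
```

```text
25.1833 [ 0.59229552 -0.3846052   0.1388358 ] [0.64132108 0.51324574 0.56609287]
[-0.271, -2.361, 0.906, 0.003, 0.002, 0.002]
[-0.352, -2.682, 0.905, 0.003, 0.002, 0.042]
[-0.497, -3.499, 0.903, 0.003, 0.002, 0.142]
[-0.561, -4.326, 0.901, 0.003, 0.002, 0.242]
[-0.541, -5.155, 0.898, 0.004, 0.002, 0.342]
[-0.439, -5.978, 0.895, 0.004, 0.002, 0.442]
```

View pics/s23.png

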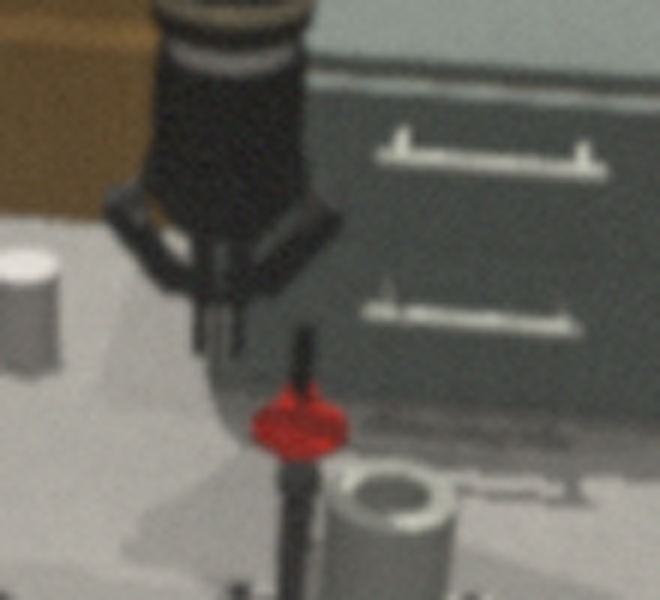

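Request:
servo_tool --deltas '[0,-0.2,-0.5,0.7,0,0,0,0,-0.3,-2,0.8,0,0,0.02,0,-0.4,-2.7,0.8,0,0,0.05,0,-0.5,-3.5,0.8,0,0,0.14,0,-0.55,-4.3,0.8,0,0,0.24]'

```text
t: 25.65
eef_pos: [0.5493, -0.3952, 0.1289]
orientation: [[0.139, 0.99, 0.001], [0.99, -0.139, -0.001], [-0.001, 0.002, -1.0]]
force: [0.8, 0.1, -0.5]
finger_gap: 0.0002
```

```bash
python3 -c "
from h import *
o=env.get_obs();print(o['t'],o['eef_pos'],o['force'])
crop(env.camera('side'),'s24.png',270,70,110,100,6)
for a in (1.3,1.2,1.1,1.,.9,.8):
  p,psi=arc(a,-.022);delta([*p,.13],psi)"
```

```text
25.65 [ 0.54925131 -0.39518573  0.12892978] [ 0.75581611  0.05379885 -0.5486185 ]
[0.067, 0.226, -0.097, 0.001, 0.001, -0.012]
[-0.122, -0.581, -0.097, 0.001, 0.001, 0.088]
[-0.23, -1.404, -0.098, 0.001, 0.001, 0.188]
[-0.255, -2.233, -0.098, 0.001, 0.001, 0.288]
[-0.197, -3.06, -0.099, 0.001, 0.001, 0.388]
[-0.057, -3.877, -0.099, 0.001, 0.0, 0.488]
```

View pics/s24.png

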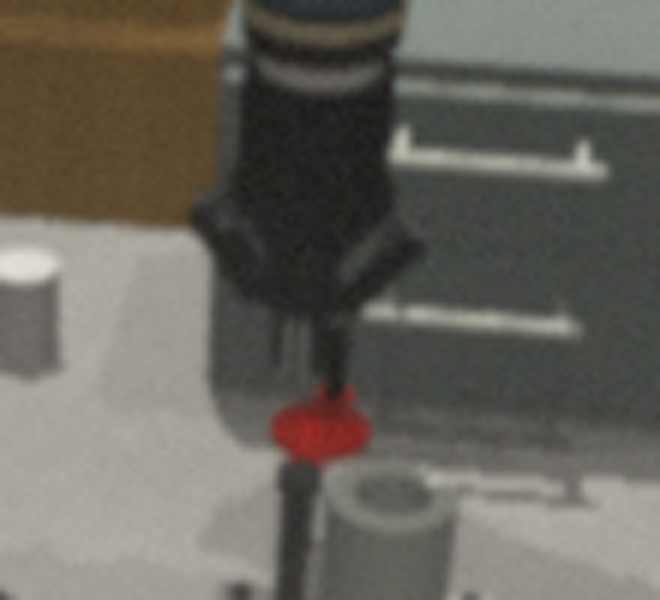

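The pin is ahead of the fingers, and the cover is moving back.

Request:
servo_tool --deltas '[0,-0.1,-0.6,0,0,0,0.09,0,-0.2,-1.4,0,0,0,0.19,0,-0.25,-2.25,0,0,0,0.29,0,-0.2,-3.05,0,0,0,0.39,0,-0.05,-3.9,-0.1,0,0,0.49]'

```text
t: 26.12
eef_pos: [0.5108, -0.3904, 0.1296]
orientation: [[0.587, 0.809, 0.001], [0.809, -0.587, -0.001], [0.0, 0.001, -1.0]]
force: [1.5, -0.7, -0.9]
finger_gap: 0.0002
```

```bash
python3 -c "
from h import *
o=env.get_obs();print(o['t'],o['eef_pos'],o['force'])
for a in (.8,.7,.6,.5,.4,.3):
  p,psi=arc(a,-.022);delta([*p,.13],psi)"
```

```text
26.1167 [ 0.51079174 -0.3903648   0.1296471 ] [ 1.5336776  -0.67985785 -0.92292913]
[-0.071, -0.113, -0.035, 0.001, -0.0, 0.008]
[-0.244, -0.924, -0.037, 0.001, -0.0, 0.108]
[-0.335, -1.749, -0.038, 0.001, -0.0, 0.208]
[-0.344, -2.578, -0.039, 0.001, -0.0, 0.308]
[-0.269, -3.404, -0.04, 0.001, -0.0, 0.408]
[-0.113, -4.218, -0.041, 0.001, -0.0, 0.508]
```

Request:
servo_tool --deltas '[0,-0.25,-0.9,0,0,0,0.11,0,-0.35,-1.75,0,0,0,0.21,0,-0.35,-2.6,0,0,0,0.31,0,-0.25,-3.4,0,0,0,0.41,0,-0.1,-4.2,0,0,0,0.51]'

```text
t: 26.53
eef_pos: [0.4761, -0.3666, 0.1299]
orientation: [[0.908, 0.42, 0.001], [0.42, -0.908, -0.001], [0.001, 0.002, -1.0]]
force: [0.9, -0.2, -0.5]
finger_gap: -0.0002
```

```bash
python3 -c "
from h import *
o=env.get_obs();print(o['t'],o['eef_pos'],o['force'])
crop(env.camera('side'),'s25.png',280,80,100,90,6)
for a in (.3,.2,.1,.05,.0):
  p,psi=arc(a,-.022);delta([*p,.13],psi)"
```

```text
26.5333 [ 0.4760997  -0.36657533  0.12989765] [ 0.89420542 -0.22662495 -0.50824792]
[0.034, 0.137, -0.006, 0.0, -0.0, -0.009]
[-0.153, -0.671, -0.007, 0.0, -0.0, 0.091]
[-0.258, -1.494, -0.007, 0.0, -0.0, 0.191]
[-0.28, -1.908, -0.007, 0.0, -0.0, 0.241]
[-0.281, -2.323, -0.007, 0.0, -0.0, 0.291]
```

View pics/s25.png

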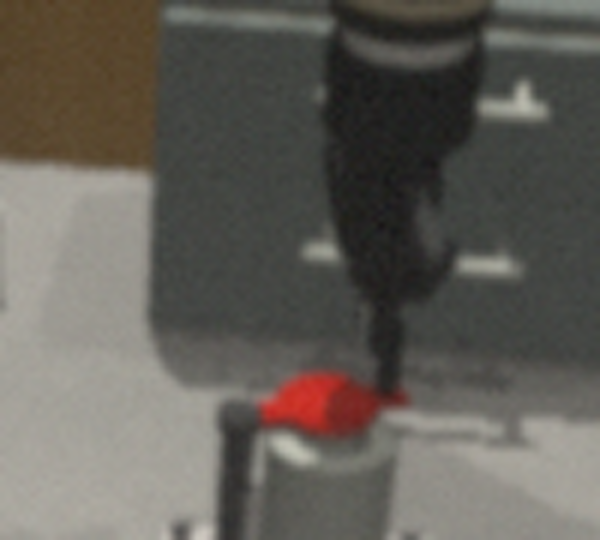

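Request:
servo_tool --deltas '[0,-0.15,-0.65,0,0,0,0.09,0,-0.25,-1.2,0,0,0,0.16,0,-0.25,-1.6,0,0,0,0.2,0,-0.28,-1.9,0,0,0,0.24]'

```text
t: 26.92
eef_pos: [0.4658, -0.3504, 0.1298]
orientation: [[0.98, 0.197, 0.001], [0.197, -0.98, -0.001], [0.001, 0.001, -1.0]]
force: [0.4, -1.2, 0.7]
finger_gap: 0.0001
```

Request:
servo_tool --deltas '[0,0,-0.15,0,0,0,0.02,0,0,-0.3,0,0,0,0.04]'

```text
t: 27.08
eef_pos: [0.4652, -0.3475, 0.1295]
orientation: [[0.988, 0.158, 0.001], [0.158, -0.988, -0.001], [0.001, 0.001, -1.0]]
force: [0.0, -0.1, 0.1]
finger_gap: 0.0
```

Request:
servo_tool --deltas '[0,0,-0.1,0,0,0,0,0,0,-0.1,0,0,0,0]'

```text
t: 27.25
eef_pos: [0.465, -0.3462, 0.1292]
orientation: [[0.987, 0.158, 0.0], [0.158, -0.987, -0.0], [0.0, 0.0, -1.0]]
force: [0.9, 0.0, 0.8]
finger_gap: 0.0002
```

Request:
servo_tool --deltas '[0,0,-0.1,0,0,0,0,0,0,-0.1,0,0,0,0]'

```text
t: 27.42
eef_pos: [0.4647, -0.3452, 0.1291]
orientation: [[0.988, 0.157, 0.0], [0.157, -0.988, 0.0], [0.0, -0.0, -1.0]]
force: [0.8, -0.9, 0.4]
finger_gap: -0.0001
```

Request:
servo_tool --deltas '[0,0,-0.1,0,0,0,0,0,0,-0.2,0,0,0,0]'

```text
t: 27.58
eef_pos: [0.4643, -0.3432, 0.129]
orientation: [[0.988, 0.156, -0.0], [0.156, -0.988, 0.0], [-0.0, -0.0, -1.0]]
force: [0.5, -0.7, 0.1]
finger_gap: -0.0001
```

Request:
servo_tool --deltas '[0,0,-0.1,0,0,0,0,0,0,-0.2,0,0,0,0]'

```text
t: 27.75
eef_pos: [0.4639, -0.3411, 0.129]
orientation: [[0.988, 0.156, -0.0], [0.156, -0.988, 0.0], [-0.0, -0.0, -1.0]]
force: [0.3, 0.4, -0.2]
finger_gap: -0.0003
```

Request:
servo_tool --deltas '[0,0,-0.1,0,0,0,0,0,0,-0.1,0,0,0,0]'

```text
t: 27.92
eef_pos: [0.4639, -0.3406, 0.1291]
orientation: [[0.988, 0.156, 0.0], [0.156, -0.988, -0.001], [-0.0, 0.001, -1.0]]
force: [0.4, -3.5, -0.4]
finger_gap: 0.0002
```

```bash
python3 -c "
from h import *
o=env.get_obs();print(o['t'],o['eef_pos'],o['force'])
crop(env.camera('side'),'s26.png',290,90,90,80,7)
p,psi=arc(0,-.02);delta([*p,.13],psi)"
```

```text
27.9167 [ 0.46388359 -0.34061291  0.12912954] [ 0.42013527 -3.51331507 -0.43413311]
[-0.162, 0.264, -0.092, 0.001, 0.0, 0.022]
```

View pics/s26.png

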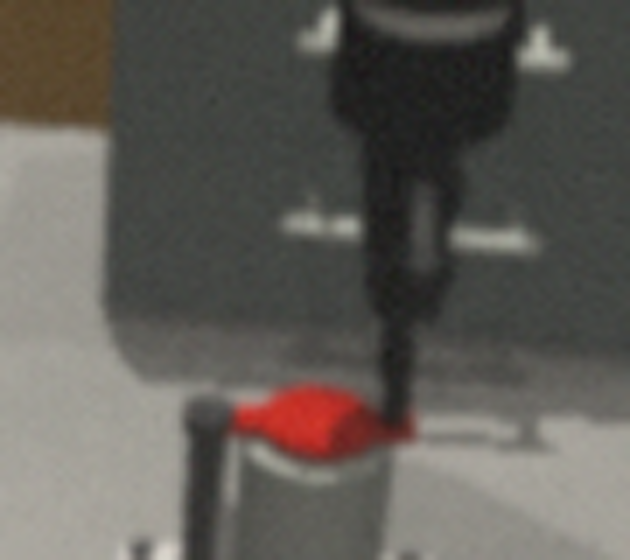

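The force jumps to -3.5 N in y, which suggests the stop. I confirm with one more nudge.

Request:
servo_tool --deltas '[0,0,-0.1,0,0,0,0,0,0,-0.1,0,0,0,0]'

```text
t: 28.13
eef_pos: [0.4639, -0.3404, 0.1292]
orientation: [[0.988, 0.156, 0.0], [0.156, -0.988, -0.002], [-0.0, 0.002, -1.0]]
force: [0.8, -7.4, -2.5]
finger_gap: -0.0001
```

Request:
servo_tool --deltas '[0,0,-0.1,0,0,0,0,0,0,-0.1,0,0,0,0]'

```text
t: 28.3
eef_pos: [0.4639, -0.3403, 0.1292]
orientation: [[0.988, 0.155, 0.001], [0.155, -0.988, -0.004], [-0.0, 0.004, -1.0]]
force: [0.9, -11.0, -3.0]
finger_gap: 0.0002
```

It is at the stop: the force builds to 11 N with no movement. I back off along +tool y and rise clear.

Request:
servo_tool --deltas '[0,0,1,0,0,0,0,0,0,2.5,0,0,0,0,0,0,3,-2,0,0,0,0,0,3,-5,0,0,0,0,0,3,-9,0,0,0]'

```text
t: 28.72
eef_pos: [0.4669, -0.3672, 0.2174]
orientation: [[0.988, 0.156, -0.004], [0.156, -0.988, 0.005], [-0.003, -0.005, -1.0]]
force: [1.2, -1.0, -0.7]
finger_gap: 0.0002
```

Request:
servo_tool --deltas '[0,-4,0,-4,0,0,0,0,-8,0,-6,0,0,0,0,-12,0,-6,0,0,0,0,-16,0,-6,0,0,0,0,-19,0,-6,0,0,0]'

```text
t: 29.13
eef_pos: [0.2797, -0.3974, 0.2798]
orientation: [[0.988, 0.157, 0.001], [0.157, -0.988, -0.0], [0.001, 0.0, -1.0]]
force: [0.8, -0.9, 0.1]
finger_gap: 0.0001
```

Run:
```python
from h import *
a=env.camera("top");b=env.camera("side");o=env.get_obs();print(o["t"],o["eef_pos"],o["force"],o["joint_vel"].round(3))
cv2.imwrite("pics/t_end.png",a["pixels"]);cv2.imwrite("pics/s_end.png",b["pixels"])
crop(a,"t27.png",385,200,90,90,6);crop(b,"s27.png",290,110,90,80,7)
```

```text
29.2333 [ 0.27634556 -0.39762898  0.27992525] [-0.27285071  0.22124783 -1.12766094] [ 0.066  0.042  0.045 -0.02   0.031  0.082]
```

View pics/t27.png

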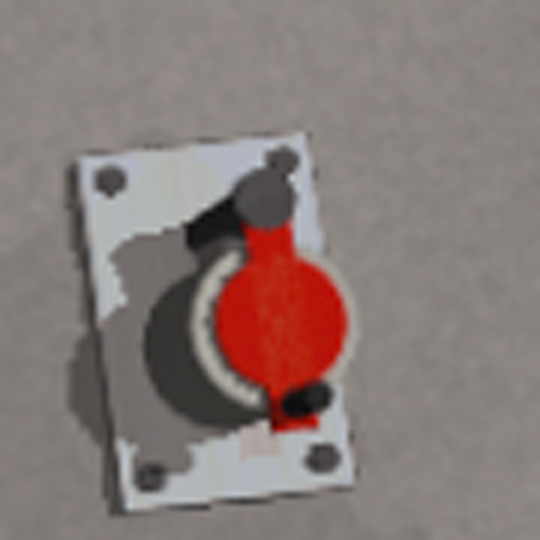

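View pics/s27.png

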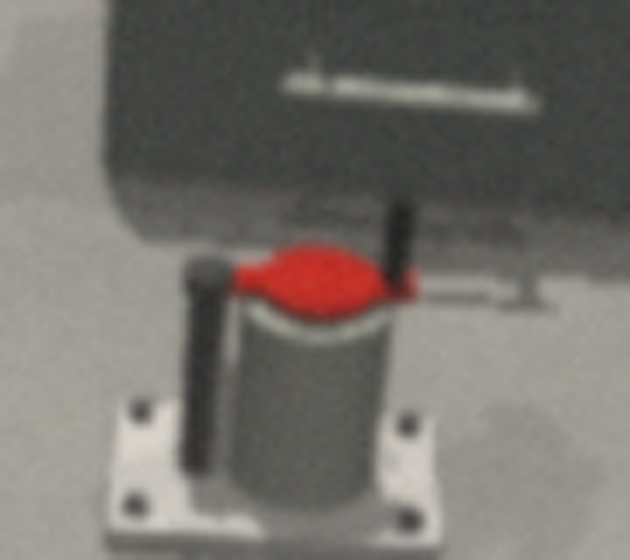

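View pics/t_end.png

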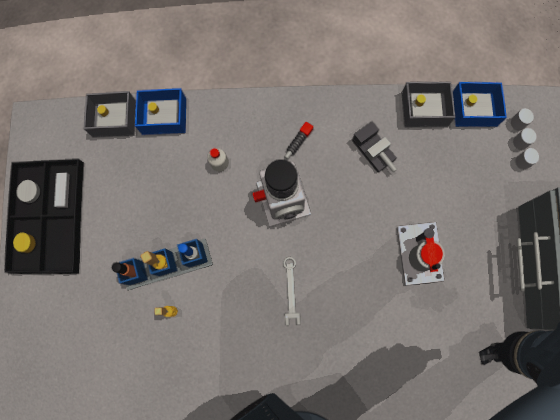

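View pics/s_end.png

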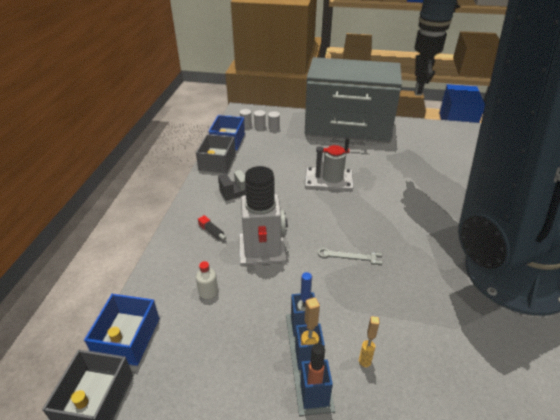

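The cover is back in its original shut position: top crop disc (282,322), pin at (305,400). The brush is in the middle socket, everything else matches the first pictures, and the arm is clear. I let it settle and hand in.

Request:
servo_tool --deltas '[0,0,0,0,0,0,0,0,0,0,0,0,0,0,0,0,0,0,0,0,0]'

```text
t: 29.48
eef_pos: [0.2819, -0.3974, 0.2788]
orientation: [[0.988, 0.157, 0.0], [0.157, -0.988, 0.001], [0.0, -0.001, -1.0]]
force: [-0.1, 0.4, 0.3]
finger_gap: -0.0002
```

```bash
python3 -c "
from cell import env
print(env.hand_in())"
```

```text
the job is handed in; nothing more can be done
None
```

I did the whole job in the order asked and handed it in at about 29.5 s; the hand-in reports no verdict.

- **Opening:** I pushed the pin round to about 1.54 rad, past the 1.1 rad at which the bore is clear.
- **Scrubbing:** I made three strokes with the larger brush. Each reached the floor, felt as a push back at tool height 0.169 m. Twice I raised it until about 55 mm of the 80 mm bristle head was out, and after the third stroke I took it right out.
- **Putting back:** I lowered the brush into its own middle socket until it touched the floor at about 5 N, then let go. It still stands upright.
- **Closing:** I swung the cover to its stop, where the force rose to 11 N with no further movement.

**Last checks:** The final pictures show the cover as it was at the start, and nothing else has visibly moved. The arm is clear of everything. The highest force I read was about 36 N, the brush on the bore floor on the third stroke, but I only read forces at the end of each move.

**Disagreement:** The housing's base plate appeared about 11 mm off the bore axis given in the description. I worked from the cover and rim instead, which agreed between the two cameras to about 2 mm, and the brush went in cleanly.

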